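# Hook up the drop bolt in an appliance chassis

## Robot

A 7-joint arm with a two-finger parallel gripper is mounted at the origin on the work surface. World frame = base frame: x ahead of the robot, y to its left, z up, the work surface at z = 0. Lengths are in mm, angles in rad, forces in N, time in s.
With the tool pointing down it reaches from about 400 to 875 mm from the base axis. Payload 4.4 kg.
Tool frame: the origin (TCP) lies midway between the tips of the shut fingers; the grasp point (between the pads) lies 19 mm behind it; x points along the fingers, z is the direction in which the jaws open and shut, and the axes are right-handed (so a half turn about x gives the same grasp; the last joint's range is limited). The gripper opens to 85 mm and grips with 20 to 120 N. Pads are 22 mm wide; open, the fingers measure 114 mm over their backs; the gripper's body (76 mm by 85 mm) begins 54 mm behind the grasp point. The pads swing forward as they close: fully open they stand 13 mm farther back than shut.
Start: joints at [-1.214, 0.628, 0.038, 1.517, -0.027, 0.996, -0.02], TCP at [266.684, 592.788, 231.313] pointing down, gripper open.
Joint ranges: [-3.06, 3.06], [-0.37, 2.12], [-1.25, 1.32], [0.18, 2.47], [-1.1, 4.24], [0.23, 1.98], [-2.94, 2.94]. Speed limits (rad/s): [2.57, 2.57, 3.14, 3.14, 3.14, 3.14, 3.14].

## Interface

Orientations are given as [roll, pitch, yaw] about the fixed x, y, z axes, in that order (R = Rz(yaw) Ry(pitch) Rx(roll)).
In Python, from cell import ctrl gives the robot as it stands. The module is installed in compiled form; this text tells all that it offers.
- The arm moves only by the tool servo_tool, never from a script. Its argument "rows" is a list of rows, each an object of numbers: "dx", "dy", "dz": the shift along the tool's x, y, z in units of 750 mm (1.0 is 750 mm); "wx", "wy", "wz": the turn, a rotation vector about the tool's x, y, z in units of 6 degrees (1.0 is 6 degrees); "fingers": the closure, from 0 (fully open) to 1 (shut). In form: [{"dx": .., "dy": .., "dz": .., "wx": .., "wy": .., "wz": .., "fingers": ..}, ...]. A call has 1 to 5 rows; each row shifts and turns the commanded pose from where the row before left it, along the tool's axes as they then stand; what a row does not reach is not made up. A row lasts 1/8 s, in which the tool goes at most 62.5 mm and 10.7 degrees, less where a joint would pass 70% of its speed; a pose out of reach is approached as far as the arm can. A call with a number of a shift or a turn outside -1 to 1 is refused whole. A call with a gripper value outside its range is refused whole. The fingers move at their own pace and stop on an object; the grip force is fixed at half the most. Time passes only in rows, so rows that do not move let the fingers close. It gives the time, the measured TCP pose, the force and the opening at its end, in the units of the state.
- ctrl.read_state(): the state, without advancing time (a new reading comes with each control period).
- ctrl.get_image(name): name is "scene" or "top" or "wrist"; returns the picture (420x560x3 uint8, red, green, blue); there is no depth.
- ctrl.camera_info(name): a dict with "fovy" (degrees; the focal length in pixels is half the picture's height over the tangent of half this angle, whatever the lens; pixels are square), "cx", "cy" (the principal point, pixels), "R" (3x3) and "t" (3): a world point X has camera coordinates R X + t. Camera axes: x right, y down, z forward; pixel columns grow to the right and rows downward; lengths in mm; the calibration is good to about 2 mm. A picture is of the moment at which its call begins: read the wrist's pose just before it. camera_info takes no time and is no camera call; for the wrist camera it gives the pose at the moment of the call.
- ctrl.finish_job(): hands the job in, once; it reports no verdict.
Trained networks look in the newest picture that a camera, given by its name, has taken for a name from the list of things; names that differ only in an ending like _2 or _b are one class to them, and where a whole thing is asked for, a point or a joint stands for the part that bears it (a point fixed in the world has none). Each returns a list of dicts, best first, with "conf" (0 to 1); they miss things now and then, are a little off and sometimes report something else, mostly with a low value. They report only what shows in the picture. A call takes as long as a camera call. They do not tell look-alikes from the thing itself.
- ctrl.search_frame(label, camera): "extent" ([centre column, centre row, width, height] in pixels, round what is visible of it).
- ctrl.silhouettes(label, camera): "region" (420x560 bool, what is visible of it) and "extent" ([centre column, centre row, width, height] in pixels, round what is visible of it).
- ctrl.mark_of(label, camera): "point" ([column, row] in pixels: a listed point, or the origin of a listed thing).
The state is a dict: "clock": time; "qpos": joint angles; "qd": joint speeds; "tau": joint torques, N m; "eef_pos": TCP position; "tool_rot": TCP orientation; "force": force on the tool from outside, world axes, zero at the start; "torque": the same for the moment, N m; "width": finger opening in mm.
Only numpy, scipy, OpenCV 4.12 (cv2) and the standard library are available. Lean on these libraries where they do the work, as an engineer would, in place of code of your own. Each camera call takes 0.05 s, during which the arm holds its last target.

## Task

Take the hook tool from its wooden rest, reach its hook down the narrow well of the grey appliance chassis, catch the bail of the drop bolt from beneath and draw the bolt all the way up to its stop; seat it there with a firm pull of about 12 N held for a second, but never load the bail, or jam the hook in the chassis, with more than 20 N. Then unhook without pushing the bolt back down and gently hang the tool back upright across the two posts of its rest, as it hung before. Keep the gripper off the bolt itself and leave the other things lying where they are.

Things in the scene. Friction and masses are not known exactly. Their poses are not given: they have to be found in the camera images.
- chassis: Fixed grey appliance chassis, 240 (x) x 170 (y) x 100 mm high. Origin: centre of its underside, on the bench; z up. In the middle of its top is an open well, 90 mm along x, 36 mm along y, with upright walls down to a floor 8 mm above the bench. A thin green circuit board, 8 mm high, is fixed on top at x 60..110, y 22..68 mm.
- well_mouth (a point): Centre of the well's mouth, level with the chassis top; axes as the chassis.
- bail_bar (a point): Middle of the horizontal bar of the bolt's bail; moves with the bolt. The bail, in the middle of the well, is an inverted U of 5 mm round brass: bar along the chassis y axis, two legs with 20 mm free between them; the bolt's block begins 32 mm below the bar's centre. 42 mm are free on either side of it along x. At the start the bar lies 36 to 50 mm below the chassis top.
- bolt: Steel drop bolt with its brass bail, in the middle of the well. Origin 42 mm below the centre of the bail's bar; axes as the chassis. It slides straight up by hand with a steady friction of about 4 N and stays where it is left. Its upper stop can only be felt: shims put it so that the bar ends somewhere between 75 and 83 mm above the bench, 19 to 25 mm above its start. There the pull rises by about 5 N per mm or more.
- rest: Fixed wooden tool rest: two posts on a base 100 x 110 x 12 mm. Posts 36 (x) x 22 mm (y), flat tops 120 mm above the bench, 16 mm gap between them centred at y = 0, open at both x ends. Origin: centre of the underside; z up. The hook tool starts near its centre: handle across both post tops, thin side along x, rod in the gap, foot towards -x.
- hook: Hook tool, 70 to 140 g. Wooden paddle handle 16 mm thick (x), 56 wide (y), 42 tall (z); origin at the centre of its underside, z up. A 6 mm steel rod goes from there 100 mm down (-z), then turns into a foot along -x, ending at x = -22 mm in an upturned tip. Grip the handle's upper half from above by its 16 mm thickness and lift it straight out of the gap.
- hook_foot (a point): Middle of the hook's foot, on the centre line of the 6 mm bar (x = -11, z = -100 mm on the hook); axes as the hook tool. The upturned tip at the foot's end stands 11 mm above this line, so the mouth opens upward between rod and tip, 16 mm wide. The caught bail bar lies 5.5 mm above this point.
- driver: Bystander: screwdriver lying between chassis and rest. Leave it.
- jar: Bystander: small glass jar, 44 mm across, 60 mm high, between chassis and rest. Leave it.
- coupling: Bystander: aluminium shaft coupling, 40 mm across, 30 mm high, between chassis and rest. Leave it.
- dish: Bystander: open cardboard tray 120 x 80 x 30 mm beyond the side of the work. Leave it.
- pulley: Bystander: black pulley 70 mm across, 24 mm high beyond the side of the work. Leave it.
- tin: Bystander: steel tin 40 mm across, 22 mm high, on the chassis top near its -x edge. Leave it.
- relay: Bystander: black relay 30 x 22 x 20 mm on the chassis top near its +x edge. Leave it.
Mind the look-alikes: they are no part of the job. What is meant by the rest is not blue or orange, and is the larger of those in its own colour.

How it is judged (in metres and radians):
On the way, in this order (a step that is already met when the one before it is completed fails the run):
1. The hook tool has been lifted off its rest (z of hook in the frame of rest above 0.15 m and contact force between the fingers and hook above 1 N), for 0.1 s.
2. The hook's foot is in the well, under the bail's bar, touching the bail (horizontal distance between hook_foot and bail_bar below 0.014 m and z of hook_foot in the frame of bail_bar between -0.03 and -0.003 m and contact force between hook and bolt above 0.5 N), for 0.1 s.
3. The bolt is drawn up and the hook pulls it against its stop with more than 7 N for 0.4 s (z of bail_bar in the frame of chassis above 0.073 m and contact force between hook and bolt above 7 N), for 0.4 s.
At the end, for the whole second after the job is handed in: The bolt has stayed up, its bail bar more than 73 mm above the bench; the hook tool hangs at rest and upright (within about 7 degrees) in its rest, its handle's underside on the post tops (within 4 mm), its origin within 14 mm (x) and 12 mm (y) of the rest's centre, and is released (z of bail_bar in the frame of chassis above 0.073 m and z of hook in the frame of rest between 0.116 and 0.124 m and x of hook in the frame of rest between -0.014 and 0.014 m and y of hook in the frame of rest between -0.012 and 0.012 m and angle between hook's own z axis and vertical below 0.12 rad and linear speed of hook below 0.02 m/s and contact force between the fingers and hook below 0.1 N); the robot touches nothing.
It fails at once if The hook loads the bolt with more than 20 N (contact force between hook and bolt above 20 N).
It fails at once if The hook is jammed against the chassis with more than 20 N (contact force between hook and chassis above 20 N).
It fails at once if The tool is hung up roughly: more than 40 N on the rest (contact force between hook and rest above 40 N).
It fails at once if The gripper or arm touches the bolt (contact force between any of the fingers, the arm and bolt above 0.3 N).
It fails at once if A bystander is shifted by more than 25 mm (distance of any of driver, jar, coupling, dish, pulley, tin, relay from where it was at the start of the episode above 0.025 m).
It also fails if it takes over 72 s, if anything falls off the work surface, if the arm or the gripper's body presses on something with over 40 N, if the wrist force passes 120 N, or if a joint passes its speed limit or range.

## Working session

There is one attempt and no reset: what is moved stays moved. The work goes in short steps, Python scripts to look and compute and a tool call to move; the robot and the scene stay as the last step left them, time stands still between calls to the robot, and variables do not carry over. Pictures are saved under pics/ and viewed, and the job is handed in when it is done.

Besides the shell and the picture viewer there is one more tool, called after "Emit:" in YAML: its name, and indented under it one key for each argument. servo_tool: Moves the arm, as the interface text tells. Its arguments: {"type":"object","properties":{"rows":{"type":"array"}},"required":["rows"]}

```bash
mkdir -p pics
cat > h.py <<'E'
import numpy as np, cv2
from cell import ctrl
def save(n,f):
    im=ctrl.get_image(n); cv2.imwrite('pics/'+f,im[:,:,::-1]); return im
E
python3 - <<'E'
from h import *
np.set_printoptions(precision=4,suppress=True)
print(ctrl.read_state())
for n in ['scene','top','wrist']:
    print(n,ctrl.camera_info(n)); save(n,n+'0.png')
E
```

```text
{'clock': 0.0, 'qpos': array([-1.2138,  0.6294,  0.0384,  1.5184, -0.027 ,  0.9963, -0.02  ]), 'qd': array([-0.0003,  0.0006,  0.0007, -0.0003, -0.0021,  0.0004,  0.0005]), 'tau': array([  0.0005, -56.341 ,   1.2273, -19.3446,   0.0112,   0.0108,
        -0.    ]), 'eef_pos': array([266.3944, 592.2085, 230.3748]), 'tool_rot': array([-3.1315,  1.5689, -1.9834]), 'force': array([ 0.1397,  0.3679, -1.0375]), 'torque': array([ 0.0139,  0.0171, -0.0118]), 'width': 85.31712119664004}
scene {'fovy': 56.59277004961646, 'cx': 281.76121118290325, 'cy': 212.4235836086897, 'R': array([[ 0.8273,  0.5614, -0.0209],
       [ 0.3936, -0.6058, -0.6914],
       [-0.4008,  0.5638, -0.7222]]), 't': array([-433.1037, -128.9336, 1126.7884])}
top {'fovy': 56.808627045955724, 'cx': 279.8602852612396, 'cy': 212.89720867149845, 'R': array([[ 0.0379, -0.9993, -0.0042],
       [-0.9741, -0.036 , -0.2231],
       [ 0.2228,  0.0125, -0.9748]]), 't': array([ -0.2291, 529.5117, 981.114 ])}
wrist {'fovy': 65.48582165107463, 'cx': 282.1824528969598, 'cy': 209.48569544704293, 'R': array([[ 0.4109,  0.9117, -0.0022],
       [ 0.8622, -0.3878,  0.3259],
       [ 0.2963, -0.1358, -0.9454]]), 't': array([-649.2538,  -42.3423,  382.1352])}
```

View pics/scene0.png

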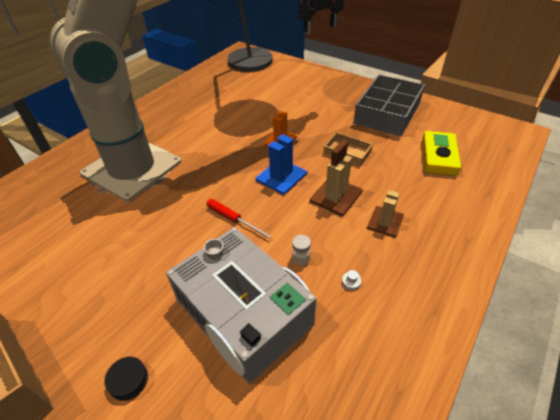

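View pics/top0.png

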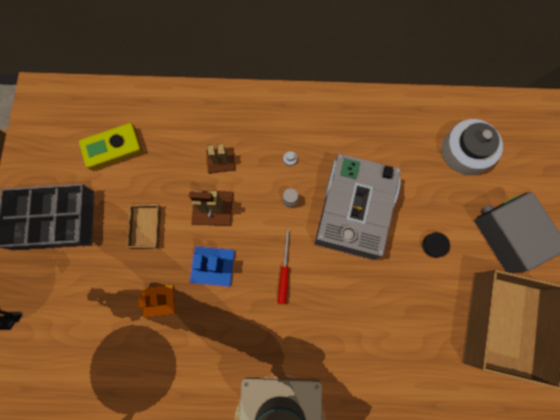

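View pics/wrist0.png

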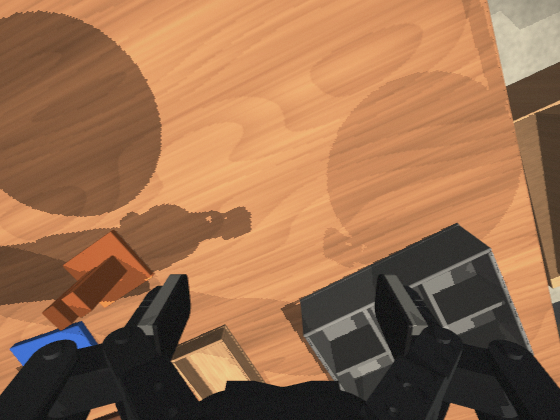

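The wooden rest (the larger one, with the dark red-brown handle on it) is at about (212,205) in the top view. The chassis is at about (358,205), with its well at (360,203). I'll measure these more closely.

```bash
cat >> h.py <<'E'
def foc(c): return 210/np.tan(np.radians(c['fovy']/2))
def ray(name,p,c=None):
    c=c or ctrl.camera_info(name); f=foc(c)
    d=np.array([(p[0]-c['cx'])/f,(p[1]-c['cy'])/f,1.]); R=np.array(c['R'])
    return -R.T@c['t'], R.T@d
def atz(name,p,z,c=None):
    o,d=ray(name,p,c); return o+d*(z-o[2])/d[2]
def proj(name,X,c=None):
    c=c or ctrl.camera_info(name); q=np.array(c['R'])@np.asarray(X,float)+c['t']; f=foc(c)
    return np.array([c['cx']+f*q[0]/q[2],c['cy']+f*q[1]/q[2]])
def tri(obs):
    A=np.zeros((3,3));b=np.zeros(3)
    for o,d in obs:
        d=d/np.linalg.norm(d);P=np.eye(3)-np.outer(d,d);A+=P;b+=P@o
    X=np.linalg.solve(A,b); return X,[np.linalg.norm((np.eye(3)-np.outer(d,d)/(d@d))@(X-o)) for o,d in obs]
E
python3 - <<'E'
from h import *
np.set_printoptions(precision=1,suppress=True)
for lab in ['chassis','well_mouth','bail_bar','rest','hook','hook_foot']:
    for cam in ['top','scene']:
        r=ctrl.mark_of(lab,cam); print(lab,cam,[(np.array(q['point']),round(q['conf'],2)) for q in r])
im=cv2.imread('pics/top0.png')
a=cv2.resize(im[130:280,170:420],None,fx=3.2,fy=3.2,interpolation=cv2.INTER_CUBIC); cv2.imwrite('pics/topc.png',a)
im=cv2.imread('pics/scene0.png')
a=cv2.resize(im[130:290,150:410],None,fx=3,fy=3,interpolation=cv2.INTER_CUBIC); cv2.imwrite('pics/scc.png',a)
for p in [(212,205),(358,205)]: print(atz('top',p,110))
E
```

```text
chassis top [(array([353.8, 212.7]), 0.71), (array([281.2, 265.9]), 0.4)]
chassis scene [(array([244.9, 310. ]), 0.6)]
well_mouth top [(array([357.1, 201.8]), 0.87)]
well_mouth scene [(array([238.1, 282.9]), 0.71), (array([245.2, 309.9]), 0.49)]
bail_bar top [(array([355.9, 208.4]), 0.51)]
bail_bar scene [(array([240.1, 296.3]), 0.45)]
rest top [(array([210.4, 207.3]), 0.88), (array([221.1, 161.9]), 0.73), (array([157.1, 301.8]), 0.62), (array([209.7, 264. ]), 0.58)]
rest scene [(array([280. , 178.1]), 0.91), (array([280.5, 141.6]), 0.86), (array([382.7, 222. ]), 0.66), (array([243.5, 308.5]), 0.59), (array([334.1, 197.9]), 0.57)]
hook top [(array([206.1, 200.2]), 0.57)]
hook scene [(array([251.9, 334.6]), 0.74), (array([338.6, 158.9]), 0.65), (array([342.9, 153. ]), 0.61)]
hook_foot top [(array([213.4, 210. ]), 0.73)]
hook_foot scene [(array([335., 199.]), 0.67), (array([337.4, 157.7]), 0.53)]
[532.  193.5 110. ]
[ 545.8 -180.   110. ]
```

View pics/topc.png

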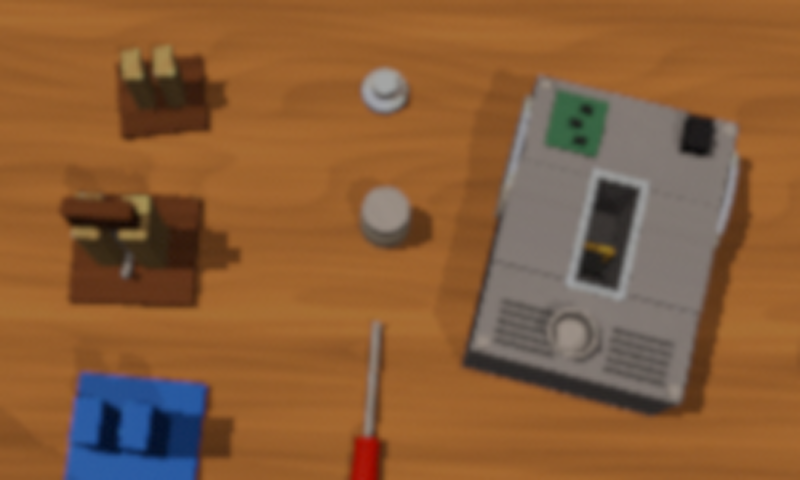

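View pics/scc.png

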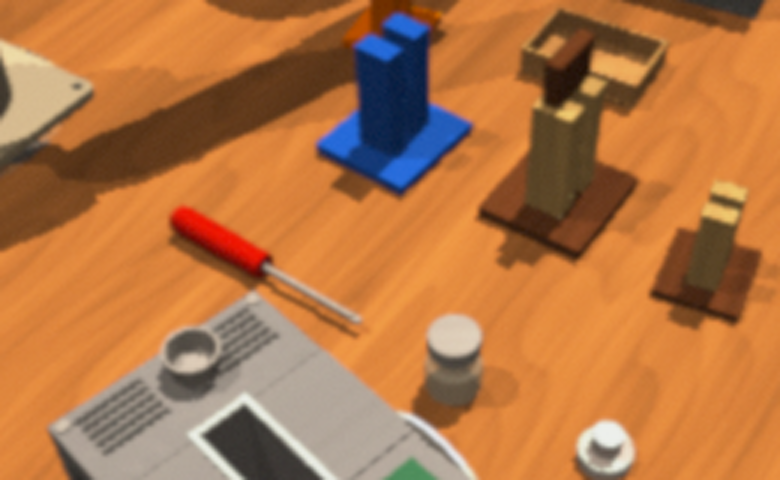

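```bash
cat >> h.py <<'E'
from scipy.spatial.transform import Rotation as Ro
def TR(s=None):
    s=s or ctrl.read_state(); return np.array(s['eef_pos']),Ro.from_euler('xyz',s['tool_rot']).as_matrix()
def Rdown(yaw): # tool x down, tool z horizontal at yaw
    z=np.array([np.cos(yaw),np.sin(yaw),0]);x=np.array([0,0,-1.]);return np.stack([x,np.cross(z,x),z],1)
def plan(P,Rt=None):
    p,R=TR(); Rt=R if Rt is None else Rt
    w=Ro.from_matrix(R.T@Rt).as_rotvec()
    print('tool shift mm',(R.T@(np.array(P)-p)).round(2),'units/tot',(R.T@(np.array(P)-p)/750).round(4),'turn units',(np.degrees(w)/6).round(3))
E
python3 - <<'E'
from h import *
np.set_printoptions(precision=3,suppress=True)
p,R=TR(); print(p);print(R)
c=ctrl.camera_info('wrist'); cp=-np.array(c['R']).T@c['t']; print('cam in tool',R.T@(cp-p)); print('cam axes in tool',R.T@np.array(c['R']).T)
print('z yaw',np.arctan2(R[1,2],R[0,2]))
# chassis top corners
C=[np.array(q)/3.2+[170,130] for q in [(540,78),(738,125),(683,405),(465,360)]]
W=[atz('top',q,100) for q in C]; print(W); W=np.array(W)
print('ctr',W.mean(0), [np.linalg.norm(W[i]-W[(i+1)%4]) for i in range(4)], np.degrees(np.arctan2(*( (W[0]-W[3])[1::-1]))),np.degrees(np.arctan2(*( (W[1]-W[2])[1::-1]))))
B=[np.array(q)/3.2+[170,130] for q in [(72,197),(202,198),(198,304),(70,302)]]
W=np.array([atz('top',q,12) for q in B]);print(W,W.mean(0))
E
```

```text
[266.713 592.792 231.349]
[[-0.    -0.912  0.41 ]
 [ 0.     0.41   0.912]
 [-1.     0.     0.   ]]
cam in tool [-143.157   84.099    0.428]
cam axes in tool [[ 0.001 -0.326  0.945]
 [-0.001 -0.945 -0.326]
 [ 1.    -0.    -0.001]]
z yaw 1.1479209853393841
[array([ 685.628, -131.691,  100.   ]), array([ 650.335, -294.946,  100.   ]), array([ 417.332, -244.695,  100.   ]), array([446.52 , -73.456, 100.   ])]
ctr [ 549.954 -186.197  100.   ] [np.float64(167.02585021821773), np.float64(238.36013560453804), np.float64(173.70884166935772), np.float64(246.09812472927112)] -13.687926304099177 -12.170234891825697
[[593.138 270.982  12.   ]
 [596.46  155.337  12.   ]
 [500.544 152.61   12.   ]
 [498.177 264.344  12.   ]] [547.08  210.818  12.   ]
```

```bash
python3 -c "
from h import *
plan([266.7,592.8,300],Rdown(np.radians(0)))"
```

```text
tool shift mm [-6.865e+01  2.000e-02  1.000e-02] units/tot [-0.0915  0.      0.    ] turn units [ 1.0962e+01  0.0000e+00 -1.0000e-03]
```

Emit:
servo_tool:
  rows:
    - {"dx":-0.02,"wx":1}
    - {"dx":-0.02,"wx":1}
    - {"dx":-0.02,"wx":1}
    - {"dx":-0.02,"wx":1}
    - {"dx":-0.01,"wx":1}

```text
schema error: expected keys dx, dy, dz, wx, wy, wz, fingers
```

Emit:
servo_tool:
  rows:
    - {"wx":1}
    - {"wx":1}
    - {"wx":1}
    - {"wx":1}
    - {"wx":1}

```text
schema error: expected keys dx, dy, dz, wx, wy, wz, fingers
```

```bash
python3 -c "
from h import *
p,R=TR();print(p);print(R)
plan([540,195,290],Rdown(np.radians(0)))"
```

```text
[266.71306132 592.79151091 231.34927147]
[[-1.42621871e-05 -9.11912717e-01  4.10384205e-01]
 [ 8.24546098e-05  4.10384203e-01  9.11912715e-01]
 [-9.99999996e-01  4.68439393e-05  6.93384310e-05]]
tool shift mm [ -58.69 -412.46 -250.59] units/tot [-0.0782 -0.5499 -0.3341] turn units [ 1.0962e+01  0.0000e+00 -1.0000e-03]
```

All keys are required. I'll resend.

Emit:
servo_tool:
  rows:
    - {"dx":-0.02,"dy":0,"dz":0,"wx":1,"wy":0,"wz":0,"fingers":0}
    - {"dx":-0.02,"dy":0,"dz":0,"wx":1,"wy":0,"wz":0,"fingers":0}
    - {"dx":-0.02,"dy":0,"dz":0,"wx":1,"wy":0,"wz":0,"fingers":0}
    - {"dx":-0.02,"dy":0,"dz":0,"wx":1,"wy":0,"wz":0,"fingers":0}
    - {"dx":0,"dy":0,"dz":0,"wx":1,"wy":0,"wz":0,"fingers":0}

```text
clock: 1.38
eef_pos: [267.0, 593.5, 292.9]
tool_rot: [0.586, 1.568, 1.207]
force: [-0.4, -0.4, -0.2]
width: 85.6
```

Emit:
servo_tool:
  rows:
    - {"dx":0,"dy":0,"dz":0,"wx":1,"wy":0,"wz":0,"fingers":0}
    - {"dx":0,"dy":0,"dz":0,"wx":1,"wy":0,"wz":0,"fingers":0}
    - {"dx":0,"dy":0,"dz":0,"wx":1,"wy":0,"wz":0,"fingers":0}
    - {"dx":0,"dy":0,"dz":0,"wx":1,"wy":0,"wz":0,"fingers":0}
    - {"dx":0,"dy":0,"dz":0,"wx":1,"wy":0,"wz":0,"fingers":0}

```text
clock: 2.0
eef_pos: [266.6, 592.8, 291.3]
tool_rot: [2.758, 1.571, 2.856]
force: [-0.2, 0.2, 0.1]
width: 85.2
```

```bash
python3 -c "
from h import *
p,R=TR();print(p);print(R)
plan([540,195,290],Rdown(np.radians(0)))"
```

```text
[266.56445506 592.79746146 291.31567495]
[[-1.44791266e-04 -9.73621094e-02  9.95249013e-01]
 [ 4.25113521e-05  9.95249022e-01  9.73621165e-02]
 [-9.99999989e-01  5.64065653e-05 -1.39964371e-04]]
tool shift mm [   1.26 -422.53  233.41] units/tot [ 0.0017 -0.5634  0.3112] turn units [ 0.931 -0.001 -0.   ]
```

Emit:
servo_tool:
  rows:
    - {"dx":0,"dy":0,"dz":0,"wx":0.93,"wy":0,"wz":0,"fingers":0}
    - {"dx":0,"dy":-0.059,"dz":0.0405,"wx":0,"wy":0,"wz":0,"fingers":0}
    - {"dx":0,"dy":-0.059,"dz":0.0405,"wx":0,"wy":0,"wz":0,"fingers":0}
    - {"dx":0,"dy":-0.059,"dz":0.0405,"wx":0,"wy":0,"wz":0,"fingers":0}
    - {"dx":0,"dy":-0.059,"dz":0.0405,"wx":0,"wy":0,"wz":0,"fingers":0}

```text
clock: 2.62
eef_pos: [389.6, 414.8, 291.5]
tool_rot: [0.918, 1.57, 0.922]
force: [1.0, 0.1, 0.0]
width: 85.5
```

Emit:
servo_tool:
  rows:
    - {"dx":0,"dy":-0.059,"dz":0.0405,"wx":0,"wy":0,"wz":0,"fingers":0}
    - {"dx":0,"dy":-0.059,"dz":0.0405,"wx":0,"wy":0,"wz":0,"fingers":0}
    - {"dx":0,"dy":-0.059,"dz":0.0405,"wx":0,"wy":0,"wz":0,"fingers":0}
    - {"dx":0,"dy":-0.059,"dz":0.0405,"wx":0,"wy":0,"wz":0,"fingers":0}
    - {"dx":0,"dy":-0.059,"dz":0.0405,"wx":0,"wy":0,"wz":0,"fingers":0}

```text
clock: 3.25
eef_pos: [542.3, 194.2, 291.5]
tool_rot: [0.836, 1.57, 0.84]
force: [0.5, 0.9, -0.4]
width: 85.5
```

Emit:
servo_tool:
  rows:
    - {"dx":0,"dy":0,"dz":0,"wx":0,"wy":0,"wz":0,"fingers":0}

```text
clock: 3.38
eef_pos: [544.1, 189.7, 291.7]
tool_rot: [-0.849, 1.567, -0.854]
force: [-0.0, 0.8, 0.0]
width: 85.3
```

```bash
python3 -c "
from h import *
p,R=TR();print(p);print(R)
save('wrist','w1.png')
import pickle;pickle.dump(ctrl.camera_info('wrist'),open('w1.pkl','wb'))
plan([540,195,290],Rdown(np.radians(0)))"
```

```text
[544.05236425 189.73013111 291.74281536]
[[ 0.00234238  0.00547335  0.99998228]
 [-0.00268861  0.99998144 -0.00546704]
 [-0.99999364 -0.00267576  0.00235706]]
tool shift mm [ 1.43  1.9  -2.45] units/tot [ 0.0019  0.0025 -0.0033] turn units [-0.014  0.005  0.005]
```

View pics/w1.png

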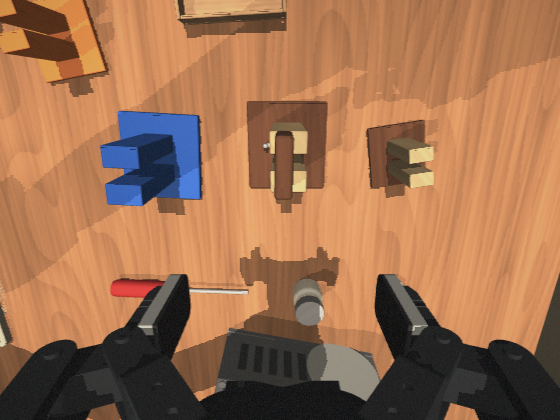

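The rest with the hook shows at (285,150): the handle top spans columns 275–293 and rows 134–200. The base corners are at about (247,101), (327,103), (325,188) and (248,188).

```bash
python3 -c "
import cv2
im=cv2.imread('pics/w1.png');cv2.imwrite('pics/w1c.png',cv2.resize(im[90:210,230:345],None,fx=5,fy=5,interpolation=cv2.INTER_CUBIC))"
```

```text
(no output)
```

View pics/w1c.png

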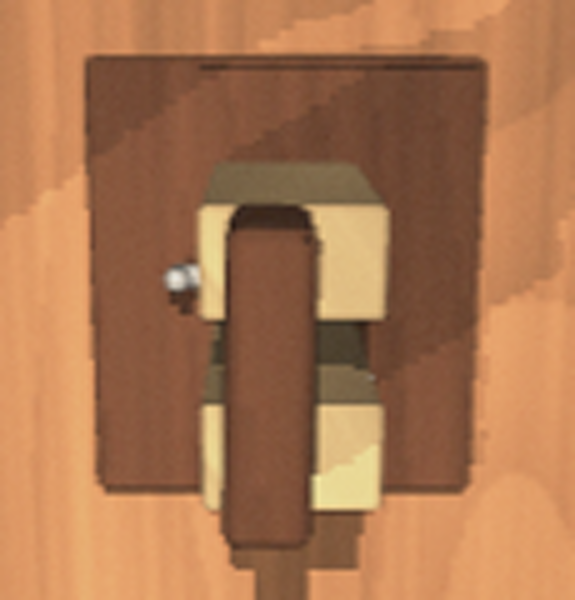

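```bash
cat > a.py <<'E'
from h import *
import pickle
np.set_printoptions(precision=1,suppress=True)
c=pickle.load(open('w1.pkl','rb'))
def W(L,z): return np.array([atz('wrist',np.array(q)/5+[230-.4,90-.4],z,c)[:2] for q in L])
P=W([(198,205),(388,205),(383,404),(203,404),(388,320),(200,320),(380,511),(207,509)],120); print('posts\n',P)
B=W([(87,57),(487,58),(470,491),(103,491)],12);print('base\n',B)
H=W([(230,230),(316,237),(308,547),(223,540)],162);print('handle\n',H,H.mean(0))
E
python3 a.py
```

```text
posts
 [[530.5 247.4]
 [566.2 247.3]
 [566.1 209.3]
 [530.9 209.4]
 [566.7 225.7]
 [530.5 225.8]
 [566.  187.5]
 [531.4 188. ]]
base
 [[499.6 272.6]
 [597.8 272.1]
 [598.  162.1]
 [499.7 162.3]]
handle
 [[537.3 247.4]
 [551.4 246.3]
 [550.5 193.1]
 [535.6 194.4]] [543.7 220.3]
```

```bash
python3 -c "
from h import *
print(TR()[0])
plan([543.7,220.3,210],Rdown(np.radians(-2)))"
```

```text
[542.44884457 193.0952794  291.43609275]
tool shift mm [81.42 27.25  1.17] units/tot [0.1086 0.0363 0.0016] turn units [0.32  0.005 0.005]
```

Emit:
servo_tool:
  rows:
    - {"dx":0.05,"dy":0.018,"dz":0.0016,"wx":0.32,"wy":0,"wz":0,"fingers":0}
    - {"dx":0.058,"dy":0.018,"dz":0,"wx":0,"wy":0,"wz":0,"fingers":0}
    - {"dx":0,"dy":0,"dz":0,"wx":0,"wy":0,"wz":0,"fingers":0}
    - {"dx":0,"dy":0,"dz":0,"wx":0,"wy":0,"wz":0,"fingers":0}

```text
clock: 3.92
eef_pos: [543.5, 222.9, 211.6]
tool_rot: [0.26, 1.569, 0.231]
force: [0.1, -0.5, -0.0]
width: 85.5
```

```bash
python3 -c "
from h import *
p,R=TR();print(p);print(R)
import pickle;pickle.dump(ctrl.camera_info('wrist'),open('w2.pkl','wb'))
im=save('wrist','w2.png')
cv2.imwrite('pics/w2c.png',cv2.resize(im[130:330,180:380,::-1],None,fx=3,fy=3,interpolation=cv2.INTER_CUBIC))
plan([543.7,220.3,131],Rdown(np.radians(-2)))"
```

```text
[543.45893736 222.86882896 211.61291723]
[[ 1.51376496e-03  2.92267420e-02  9.99571661e-01]
 [ 3.55901312e-04  9.99572727e-01 -2.92273121e-02]
 [-9.99998791e-01  3.99992147e-04  1.50271633e-03]]
tool shift mm [81.18 -2.34 -0.46] units/tot [ 0.1082 -0.0031 -0.0006] turn units [ 0.047  0.027 -0.009]
```

View pics/w2c.png

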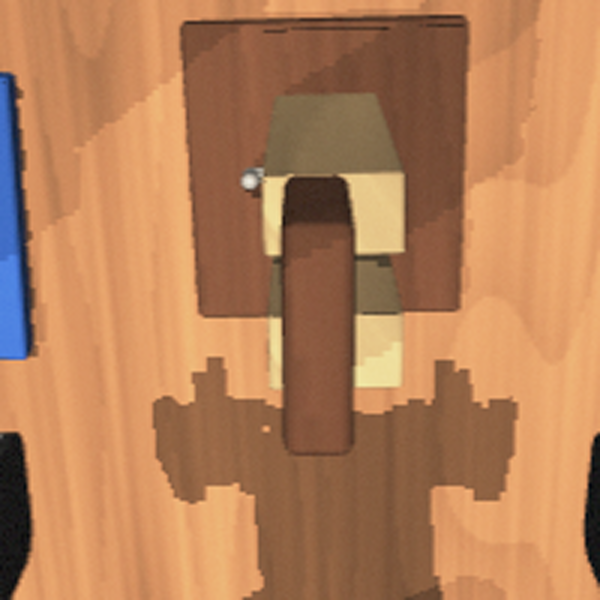

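View pics/w2.png

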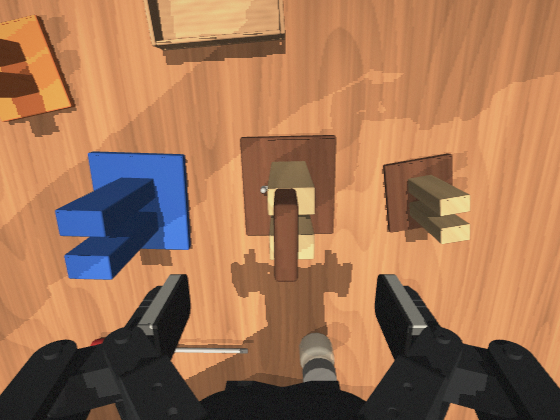

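The handle top spans crop columns 285–353 and rows 222–453, parallel to the image axes, so the yaw matches.

```bash
python3 -c "
from h import *
import pickle
np.set_printoptions(precision=1,suppress=True)
c=pickle.load(open('w2.pkl','rb'))
def W(L,z): return np.array([atz('wrist',np.array(q)/3+[180-.33,130-.33],z,c)[:2] for q in L])
H=W([(285,220),(354,220),(353,453),(286,453)],162);print(H,H.mean(0))
P=W([(264,172),(406,172),(402,387),(269,388),(404,255),(356,313)],120);print(P)
B=W([(182,21),(467,17),(459,310),(201,316)],12);print(B,B.mean(0))
plan([543.7,220.3,131],Rdown(np.radians(-2)))"
```

```text
[[539.6 245.2]
 [553.9 244.8]
 [552.9 189.7]
 [537.8 190.1]] [546.1 217.4]
[[533.5 244.3]
 [568.7 243.2]
 [567.8 183.8]
 [532.2 184.6]
 [568.3 221.4]
 [555.8 205.7]]
[[502.1 269.8]
 [599.9 268.2]
 [599.4 159. ]
 [501.4 159.5]] [550.7 214.1]
tool shift mm [81.2 -2.3 -0.5] units/tot [ 0.1 -0.  -0. ] turn units [ 0.  0. -0.]
```

```bash
python3 -c "
from h import *
import pickle
np.set_printoptions(precision=1,suppress=True)
for i in range(3):
  p,R=TR(); ci=ctrl.camera_info('wrist'); im=save('wrist','w3.png'); print(p, -np.array(ci['R']).T@ci['t'], ctrl.read_state()['clock'], Ro.from_matrix(R).as_euler('xyz'))
c=ci
a=cv2.absdiff(cv2.imread('pics/w3.png'),cv2.imread('pics/w2.png'));print(a.mean())
cv2.imwrite('pics/w3c.png',cv2.resize(im[130:330,180:380,::-1],None,fx=3,fy=3,interpolation=cv2.INTER_CUBIC))
def W(L,z): return np.array([atz('wrist',np.array(q)/3+[180-.33,130-.33],z,c)[:2] for q in L])
H=W([(285,220),(354,220),(353,453),(286,453)],162);print(H.mean(0))
"
```

```text
[544.  222.6 212.2] [546.4 306.9 355.4] 4.025 [0.3 1.6 0.3]
[544.1 222.4 212.3] [546.5 306.7 355.6] 4.075 [0.4 1.6 0.3]
[544.1 222.3 212.3] [546.5 306.6 355.5] 4.125 [0.4 1.6 0.4]
3.592909580498866
[546.7 216.7]
```

View pics/w3c.png

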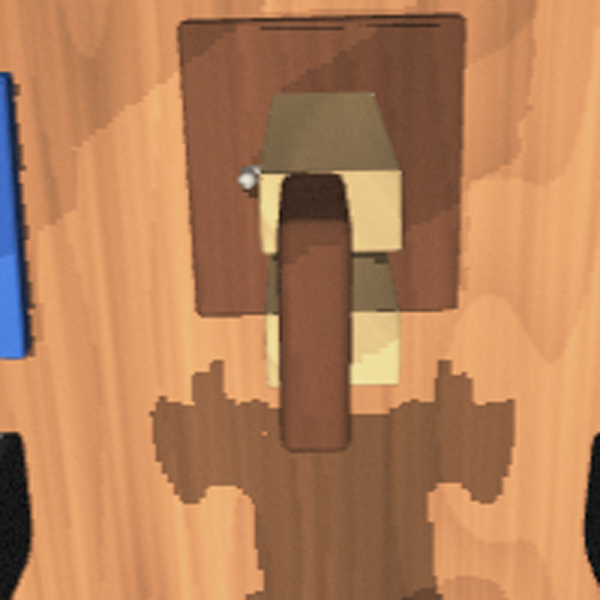

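```bash
python3 -c "
from h import *
plan([546,217.4,132],Rdown(np.radians(-2)))"
```

```text
tool shift mm [80.04 -4.96  2.02] units/tot [ 0.1067 -0.0066  0.0027] turn units [ 0.04   0.025 -0.012]
```

Emit:
servo_tool:
  rows:
    - {"dx":0.03,"dy":-0.0066,"dz":0.0027,"wx":0,"wy":0.025,"wz":0,"fingers":0}
    - {"dx":0.03,"dy":0,"dz":0,"wx":0,"wy":0,"wz":0,"fingers":0}
    - {"dx":0.03,"dy":0,"dz":0,"wx":0,"wy":0,"wz":0,"fingers":0}
    - {"dx":0.0165,"dy":0,"dz":0,"wx":0,"wy":0,"wz":0,"fingers":0}
    - {"dx":0,"dy":0,"dz":0,"wx":0,"wy":0,"wz":0,"fingers":0}

```text
clock: 4.75
eef_pos: [544.6, 217.2, 130.3]
tool_rot: [-3.063, 1.568, -3.093]
force: [0.0, 0.2, 0.8]
width: 85.6
```

```bash
python3 -c "
from h import *
print(TR()[0]); plan([546,217.4,132],Rdown(np.radians(-2)));save('wrist','w4.png')"
```

```text
[544.5886072  217.2478723  130.31786718]
tool shift mm [-1.69  0.19  1.4 ] units/tot [-0.0022  0.0003  0.0019] turn units [ 0.043 -0.031  0.002]
```

View pics/w4.png

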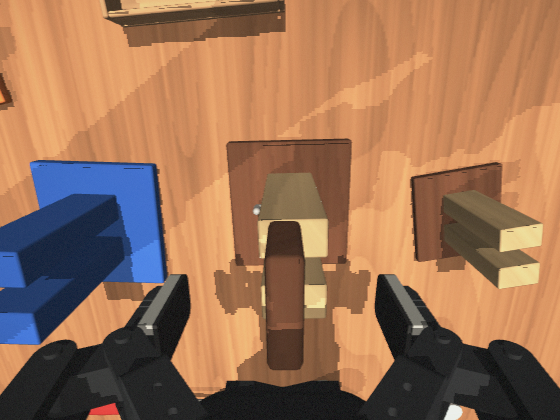

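The handle sits centred between the pads (285 against 282). I'll close.

Emit:
servo_tool:
  rows:
    - {"dx":0,"dy":0,"dz":0.001,"wx":0,"wy":0,"wz":0,"fingers":0.5}
    - {"dx":0,"dy":0,"dz":0,"wx":0,"wy":0,"wz":0,"fingers":0.8}
    - {"dx":0,"dy":0,"dz":0,"wx":0,"wy":0,"wz":0,"fingers":1}
    - {"dx":0,"dy":0,"dz":0,"wx":0,"wy":0,"wz":0,"fingers":1}
    - {"dx":0,"dy":0,"dz":0,"wx":0,"wy":0,"wz":0,"fingers":1}

```text
clock: 5.42
eef_pos: [545.8, 217.5, 130.8]
tool_rot: [2.966, 1.569, 2.936]
force: [0.6, 0.7, 2.2]
width: 15.2
```

Emit:
servo_tool:
  rows:
    - {"dx":0,"dy":0,"dz":0,"wx":0,"wy":0,"wz":0,"fingers":1}
    - {"dx":0,"dy":0,"dz":0,"wx":0,"wy":0,"wz":0,"fingers":1}
    - {"dx":0,"dy":0,"dz":0,"wx":0,"wy":0,"wz":0,"fingers":1}

```text
clock: 5.8
eef_pos: [545.8, 217.5, 130.8]
tool_rot: [2.953, 1.569, 2.923]
force: [-0.4, -0.3, 3.7]
width: 15.1
```

```bash
python3 -c "
from h import *
np.set_printoptions(precision=3,suppress=True)
print(TR()[0],ctrl.read_state()['width'],ctrl.read_state()['force']); plan([546,217.4,132],Rdown(np.radians(-2)));save('wrist','w5.png')"
```

```text
[545.843 217.503 130.777] 15.119071168875935 [-0.364 -0.278  3.73 ]
tool shift mm [-1.22 -0.1   0.16] units/tot [-0.002 -0.     0.   ] turn units [ 0.045 -0.017 -0.003]
```

View pics/w5.png

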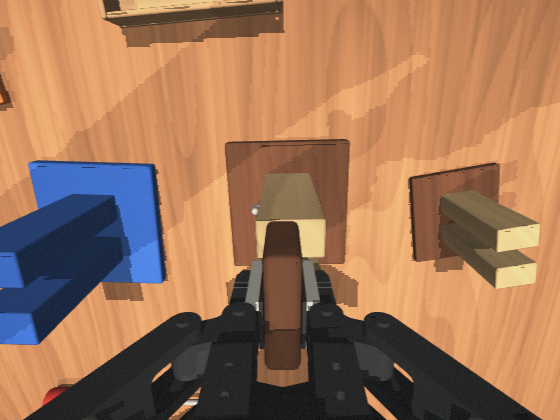

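Emit:
servo_tool:
  rows:
    - {"dx":-0.01,"dy":0,"dz":0,"wx":0,"wy":0,"wz":0,"fingers":1}
    - {"dx":-0.02,"dy":0,"dz":0,"wx":0,"wy":0,"wz":0,"fingers":1}
    - {"dx":-0.03,"dy":0,"dz":0,"wx":0,"wy":0,"wz":0,"fingers":1}
    - {"dx":-0.04,"dy":0,"dz":0,"wx":0,"wy":0,"wz":0,"fingers":1}
    - {"dx":-0.04,"dy":0,"dz":0,"wx":0,"wy":0,"wz":0,"fingers":1}

```text
clock: 6.48
eef_pos: [545.4, 217.3, 236.9]
tool_rot: [-3.086, 1.568, -3.116]
force: [-0.5, 0.1, -1.1]
width: 15.2
```

Emit:
servo_tool:
  rows:
    - {"dx":-0.04,"dy":0,"dz":0,"wx":0,"wy":0,"wz":0,"fingers":1}
    - {"dx":-0.03,"dy":0,"dz":0,"wx":0,"wy":0,"wz":0,"fingers":1}
    - {"dx":0,"dy":0,"dz":0,"wx":0,"wy":0,"wz":0,"fingers":1}
    - {"dx":0,"dy":0,"dz":0,"wx":0,"wy":0,"wz":0,"fingers":1}

```text
clock: 6.98
eef_pos: [545.1, 217.3, 287.2]
tool_rot: [-3.023, 1.567, -3.053]
force: [0.0, -0.3, -1.6]
width: 15.4
```

```bash
python3 -c "
from h import *
np.set_printoptions(precision=3,suppress=True)
print(TR()[0],ctrl.read_state()['width'],ctrl.read_state()['force']); plan([555,-180,290],Rdown(np.radians(-12.8)));save('wrist','w6.png');save('scene','s6.png')"
```

```text
[545.055 217.293 287.169] 15.39684987628938 [ 0.038 -0.341 -1.561]
tool shift mm [  -2.72 -396.82   21.88] units/tot [-0.004 -0.529  0.029] turn units [ 1.846 -0.04   0.009]
```

View pics/w6.png

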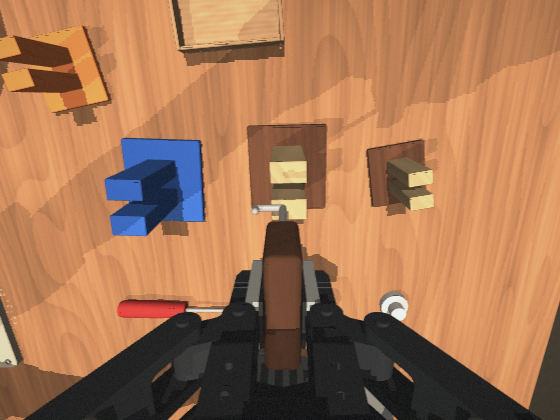

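View pics/s6.png

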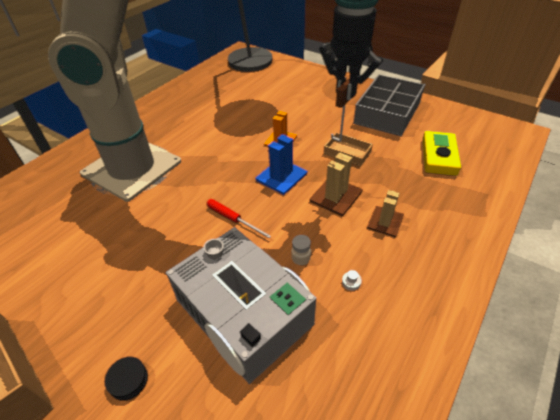

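```bash
python3 -c "
from h import *
plan([533,-268,285])"
```

```text
tool shift mm [   2.21 -485.35    2.6 ] units/tot [ 0.0029 -0.6471  0.0035] turn units [0. 0. 0.]
```

Emit:
servo_tool:
  rows:
    - {"dx":0,"dy":-0.04,"dz":0,"wx":0,"wy":0,"wz":0,"fingers":1}
    - {"dx":0,"dy":-0.06,"dz":0,"wx":0,"wy":0,"wz":0,"fingers":1}
    - {"dx":0,"dy":-0.07,"dz":0,"wx":0,"wy":0,"wz":0,"fingers":1}
    - {"dx":0,"dy":-0.07,"dz":0,"wx":0,"wy":0,"wz":0,"fingers":1}
    - {"dx":0,"dy":-0.07,"dz":0,"wx":0,"wy":0,"wz":0,"fingers":1}

```text
clock: 7.7
eef_pos: [538.2, -16.5, 287.0]
tool_rot: [-3.084, 1.567, -3.114]
force: [0.4, 0.6, -1.3]
width: 15.1
```

Emit:
servo_tool:
  rows:
    - {"dx":0,"dy":-0.07,"dz":0,"wx":0,"wy":0,"wz":0,"fingers":1}
    - {"dx":0,"dy":-0.07,"dz":0,"wx":0,"wy":0,"wz":0,"fingers":1}
    - {"dx":0,"dy":-0.07,"dz":0,"wx":0,"wy":0,"wz":0,"fingers":1}
    - {"dx":0,"dy":-0.06,"dz":0,"wx":0,"wy":0,"wz":0,"fingers":1}
    - {"dx":0,"dy":-0.06,"dz":0.0035,"wx":0,"wy":0,"wz":0,"fingers":1}

```text
clock: 8.32
eef_pos: [533.3, -263.7, 286.9]
tool_rot: [2.955, 1.566, 2.924]
force: [1.6, -0.2, -1.2]
width: 15.1
```

Emit:
servo_tool:
  rows:
    - {"dx":0,"dy":0,"dz":0,"wx":0.9,"wy":0,"wz":0,"fingers":1}
    - {"dx":0,"dy":0,"dz":0,"wx":0.95,"wy":0,"wz":0,"fingers":1}
    - {"dx":0,"dy":0,"dz":0,"wx":0,"wy":0,"wz":0,"fingers":1}
    - {"dx":0,"dy":0,"dz":0,"wx":0,"wy":0,"wz":0,"fingers":1}
    - {"dx":0,"dy":0,"dz":0,"wx":0,"wy":0,"wz":0,"fingers":1}

```text
clock: 8.95
eef_pos: [534.0, -262.2, 287.8]
tool_rot: [-3.028, 1.568, 3.032]
force: [-0.9, -0.1, -1.8]
width: 15.0
```

```bash
python3 -c "
from h import *
np.set_printoptions(precision=3,suppress=True)
import pickle
print(TR()[0],TR()[1],ctrl.read_state()['width'],ctrl.read_state()['force']);pickle.dump(ctrl.camera_info('wrist'),open('w7.pkl','wb'));im=save('wrist','w7.png')
print(TR()[0])
cv2.imwrite('pics/w7c.png',cv2.resize(im[10:210,190:380,::-1],None,fx=3,fy=3,interpolation=cv2.INTER_CUBIC))
"
```

```text
[ 533.987 -262.214  287.753] [[-0.003  0.221  0.975]
 [ 0.     0.975 -0.221]
 [-1.    -0.    -0.003]] 15.03442300854036 [-0.873 -0.128 -1.76 ]
[ 534.001 -262.276  287.844]
```

View pics/w7.png

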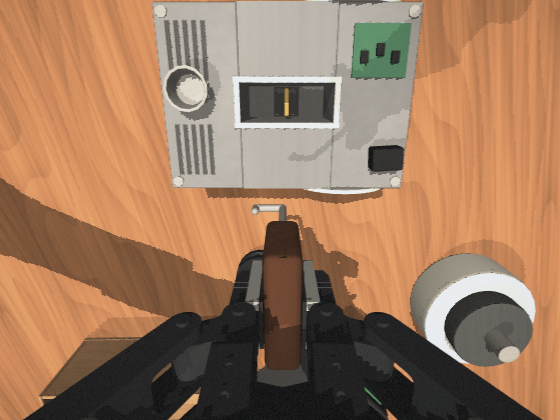

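View pics/w7c.png

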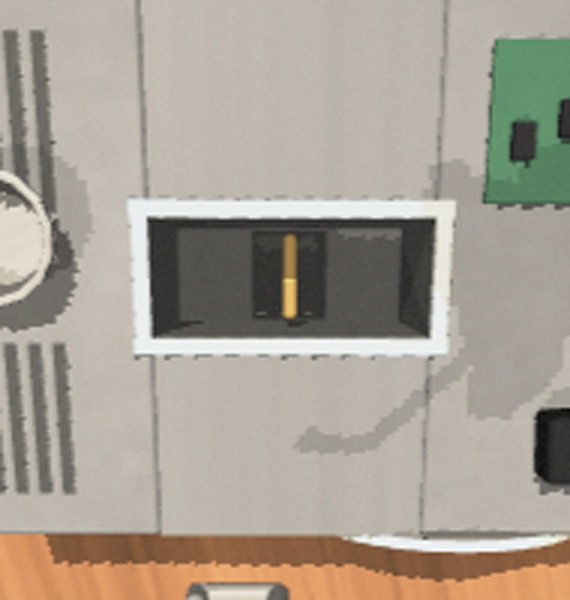

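The well mouth corners in the crop are about (150,217), (436,217), (431,338) and (153,338). The brass bar is at column 290, rows 235–318. I'll shift sideways to measure the bar's depth by parallax.

Emit:
servo_tool:
  rows:
    - {"dx":0,"dy":0,"dz":0.04,"wx":0,"wy":0,"wz":0,"fingers":1}
    - {"dx":0,"dy":0,"dz":0.05,"wx":0,"wy":0,"wz":0,"fingers":1}
    - {"dx":0,"dy":0,"dz":0.04,"wx":0,"wy":0,"wz":0,"fingers":1}
    - {"dx":0,"dy":0,"dz":0,"wx":0,"wy":0,"wz":0,"fingers":1}
    - {"dx":0,"dy":0,"dz":0,"wx":0,"wy":0,"wz":0,"fingers":1}

```text
clock: 9.62
eef_pos: [628.2, -284.2, 287.4]
tool_rot: [-2.983, 1.567, 3.076]
force: [0.4, 0.3, -1.9]
width: 14.6
```

```bash
python3 -c "
from h import *
np.set_printoptions(precision=3,suppress=True)
import pickle
save('wrist','x.png')
print(TR()[0]);pickle.dump(ctrl.camera_info('wrist'),open('w8.pkl','wb'));im=save('wrist','w8.png')
print(TR()[0])
cv2.imwrite('pics/w8c.png',cv2.resize(im[10:210,100:290,::-1],None,fx=3,fy=3,interpolation=cv2.INTER_CUBIC))
"
```

```text
[ 628.041 -284.208  287.667]
[ 628.127 -284.203  287.901]
```

View pics/w8c.png

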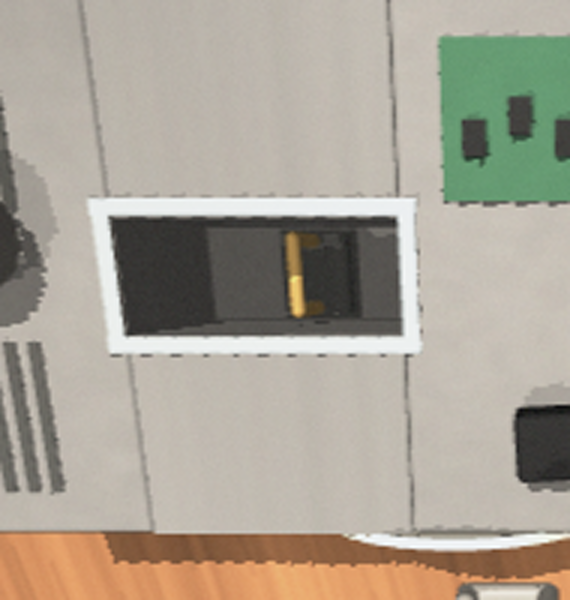

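```bash
cat > b.py <<'E'
from h import *
import pickle
np.set_printoptions(precision=2,suppress=True)
c7=pickle.load(open('w7.pkl','rb'));c8=pickle.load(open('w8.pkl','rb'))
o7=np.array([190,10]);o8=np.array([100,10])
g=lambda q,o:np.array(q)/3+o-.33
Wc=[]
for c,o,L,bar in [(c7,o7,[(150,217),(436,217),(431,338),(153,338)],(290,276.5)),(c8,o8,[(110,217),(397,217),(405,337),(124,335)],(295.5,276))]:
    W=np.array([atz('wrist',g(q,o),100,c) for q in L]);Wc.append(W.mean(0))
    print(W[:,:2]);print('ctr',W.mean(0),'yaw',[np.degrees(np.arctan2(*(W[b]-W[a])[1::-1])) for a,b in((0,1),(3,2))],'len',np.linalg.norm(W[1]-W[0]),np.linalg.norm(W[0]-W[3]))
yaw=np.radians(-12.8); ex=np.array([np.cos(yaw),np.sin(yaw),0])
for z in (48,52,56,60,64,68):
    a=atz('wrist',g((290,276.5),o7),z,c7)-Wc[0]; b=atz('wrist',g((295.5,276),o8),z,c8)-Wc[1]
    print(z,a@ex,b@ex)
for z in (50,57,64):
  A=atz('wrist',g((290,235),o7),z,c7);B=atz('wrist',g((290,318),o7),z,c7);print(z,np.linalg.norm(A-B),((A+B)/2-Wc[0])@[-ex[1],ex[0],0])
E
python3 b.py
```

```text
[[ 515.89 -158.05]
 [ 603.7  -178.  ]
 [ 595.83 -214.04]
 [ 507.14 -193.92]]
ctr [ 555.64 -186.    100.  ] yaw [np.float64(-12.800295841236462), np.float64(-12.779968013426116)] len 90.04151383068617 36.924836650987686
[[ 514.7  -158.16]
 [ 602.95 -178.37]
 [ 595.54 -214.22]
 [ 506.01 -193.1 ]]
ctr [ 554.8  -185.96  100.  ] yaw [np.float64(-12.903119219880134), np.float64(-13.273490537576329)] len 90.53417507942959 36.010180043625525
48 -0.3195712677871588 -1.1587036093481276
52 -0.3551833520546017 -0.16498731859340282
56 -0.3907954363219401 0.828728972161439
60 -0.42640752058927217 1.8224452629161638
64 -0.4620196048567151 2.816161553670895
68 -0.4976316891240535 3.8098778444257366
50 29.11593636491992 -0.2594387771814175
57 28.580835076063728 -0.1542077486021824
64 28.04573378720751 -0.04897672002286668
```

Run:
```python
import cv2
im=cv2.imread('pics/w7.png');cv2.imwrite('pics/w7h.png',cv2.resize(im[190:250,230:330],None,fx=7,fy=7,interpolation=cv2.INTER_CUBIC))
```

```text
(no output)
```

View pics/w7h.png

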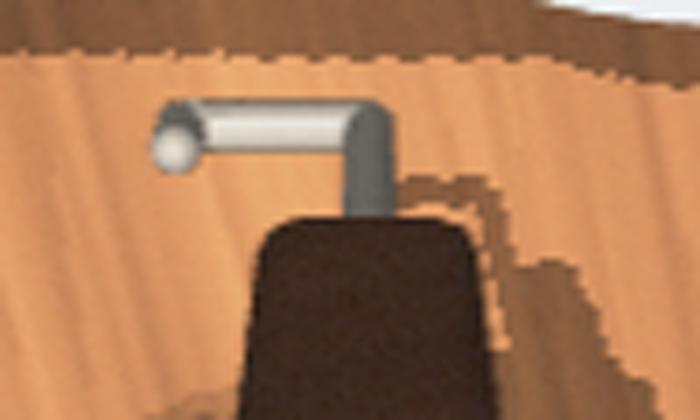

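Run:
```python
from h import *
import pickle
np.set_printoptions(precision=2,suppress=True)
c7=pickle.load(open('w7.pkl','rb'))
p=np.array([534,-262.25,287.8]);R=Rdown(np.radians(-12.8))
for q,dz in [((369,126),-110.8),((275,126),-110.8),((178,147),-99.8)]:
    X=atz('wrist',np.array(q)/7+[230-.43,190-.43],p[2]+dz,c7);print(R.T@(X-p))
# fit z by tip-rod = 22
plan([555,-186,288],R)
```

```text
[110.8   -1.52  -0.23]
[110.8   -1.54 -11.26]
[ 99.8   -0.31 -21.7 ]
tool shift mm [  0.15  79.46 -93.16] units/tot [ 0.    0.11 -0.12] turn units [-0.01 -0.03  0.  ]
```

Run:
```python
from h import *
print(TR()[0]);plan([588.4,-192.5,240],Rdown(np.radians(-12.9)))
```

```text
[ 628.12658574 -284.2032479   287.90073694]
tool shift mm [ 48.05  80.58 -59.  ] units/tot [ 0.0641  0.1074 -0.0787] turn units [ 0.006 -0.029  0.004]
```

Emit:
servo_tool:
  rows:
    - {"dx":0,"dy":0.035,"dz":-0.026,"wx":0,"wy":-0.03,"wz":0,"fingers":1}
    - {"dx":0,"dy":0.037,"dz":-0.027,"wx":0,"wy":0,"wz":0,"fingers":1}
    - {"dx":0.032,"dy":0.0354,"dz":-0.0257,"wx":0,"wy":0,"wz":0,"fingers":1}
    - {"dx":0.032,"dy":0,"dz":0,"wx":0,"wy":0,"wz":0,"fingers":1}
    - {"dx":0,"dy":0,"dz":0,"wx":0,"wy":0,"wz":0,"fingers":1}

```text
clock: 10.35
eef_pos: [587.8, -191.5, 238.8]
tool_rot: [3.106, 1.568, 2.883]
force: [-0.9, -0.7, -0.3]
width: 15.1
```

Emit:
servo_tool:
  rows:
    - {"dx":0,"dy":0,"dz":0,"wx":0,"wy":0,"wz":0,"fingers":1}
    - {"dx":0,"dy":0,"dz":0,"wx":0,"wy":0,"wz":0,"fingers":1}

```text
clock: 10.6
eef_pos: [590.0, -193.5, 240.9]
tool_rot: [-0.323, 1.568, -0.547]
force: [-0.9, 0.9, -1.5]
width: 15.2
```

Run:
```python
from h import *
import pickle
print(TR()[0]);pickle.dump(ctrl.camera_info('wrist'),open('w9.pkl','wb'))
im=save('wrist','w9.png');print(TR()[0],ctrl.read_state()['force']);plan([588.4,-192.5,240],Rdown(np.radians(-12.9)))
cv2.imwrite('pics/w9c.png',cv2.resize(im[110:260,170:350,::-1],None,fx=4,fy=4,interpolation=cv2.INTER_CUBIC))
```

```text
[ 589.95926391 -193.45006684  240.87835456]
[ 589.89931743 -193.27852215  240.65605432] [-0.06344515  0.29157286 -0.99105549]
tool shift mm [ 0.65  0.43 -1.64] units/tot [ 0.0009  0.0006 -0.0022] turn units [0.005 0.023 0.008]
```

View pics/w9c.png

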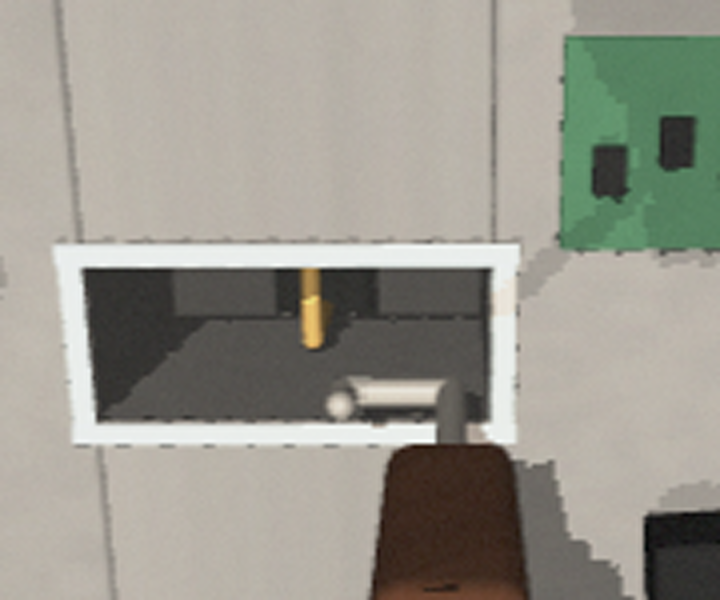

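Emit:
servo_tool:
  rows:
    - {"dx":0.015,"dy":0.0005,"dz":-0.0015,"wx":0,"wy":0,"wz":0,"fingers":1}
    - {"dx":0.02,"dy":0,"dz":0,"wx":0,"wy":0,"wz":0,"fingers":1}
    - {"dx":0.015,"dy":0,"dz":0,"wx":0,"wy":0,"wz":0,"fingers":1}
    - {"dx":0,"dy":0,"dz":0,"wx":0,"wy":0,"wz":0,"fingers":1}
    - {"dx":0,"dy":0,"dz":0,"wx":0,"wy":0,"wz":0,"fingers":1}

```text
clock: 11.28
eef_pos: [588.6, -192.1, 202.2]
tool_rot: [-0.747, 1.57, -0.971]
force: [0.4, -0.2, -1.9]
width: 15.4
```

Run:
```python
from h import *
import pickle
pickle.dump(ctrl.camera_info('wrist'),open('w10.pkl','wb'))
im=save('wrist','w10.png');print(TR()[0],ctrl.read_state()['force']);plan([588.4,-192.5,142.8],Rdown(np.radians(-12.9)))
cv2.imwrite('pics/w10c.png',cv2.resize(im[110:290,150:350,::-1],None,fx=3,fy=3,interpolation=cv2.INTER_CUBIC))
```

```text
[ 588.76447025 -192.08288148  202.4646924 ] [ 0.89462024 -0.8404854  -0.29209983]
tool shift mm [59.66 -0.45 -0.34] units/tot [ 0.0796 -0.0006 -0.0005] turn units [0.012 0.012 0.006]
```

View pics/w10c.png

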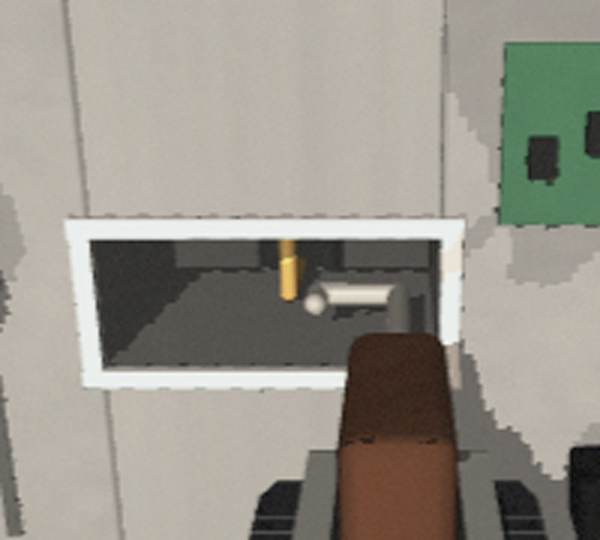

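Emit:
servo_tool:
  rows:
    - {"dx":0.015,"dy":-0.0005,"dz":-0.0004,"wx":0,"wy":0,"wz":0,"fingers":1}
    - {"dx":0.02,"dy":0,"dz":0,"wx":0,"wy":0,"wz":0,"fingers":1}
    - {"dx":0.02,"dy":0,"dz":0,"wx":0,"wy":0,"wz":0,"fingers":1}
    - {"dx":0.015,"dy":0,"dz":0,"wx":0,"wy":0,"wz":0,"fingers":1}
    - {"dx":0.009,"dy":0,"dz":0,"wx":0,"wy":0,"wz":0,"fingers":1}

```text
clock: 11.95
eef_pos: [587.7, -192.1, 141.7]
tool_rot: [-2.543, 1.57, -2.767]
force: [-0.3, 0.4, -1.4]
width: 15.1
```

Emit:
servo_tool:
  rows:
    - {"dx":0,"dy":0,"dz":0,"wx":0,"wy":0,"wz":0,"fingers":1}
    - {"dx":0,"dy":0,"dz":0,"wx":0,"wy":0,"wz":0,"fingers":1}

```text
clock: 12.2
eef_pos: [588.4, -192.4, 143.3]
tool_rot: [-0.426, 1.569, -0.65]
force: [0.2, -0.9, -0.2]
width: 15.2
```

Run:
```python
from h import *
im=save('wrist','w11.png');print(TR()[0],ctrl.read_state()['force']);plan([588.4,-192.5,142.8],Rdown(np.radians(-12.9)))
cv2.imwrite('pics/w11c.png',cv2.resize(im[110:290,150:350,::-1],None,fx=3,fy=3,interpolation=cv2.INTER_CUBIC))
```

```text
[ 588.47083103 -192.40349254  143.40814643] [-0.15358511 -0.81914884 -1.08827471]
tool shift mm [ 0.61 -0.11 -0.05] units/tot [ 0.0008 -0.0001 -0.0001] turn units [0.012 0.015 0.006]
```

View pics/w11c.png

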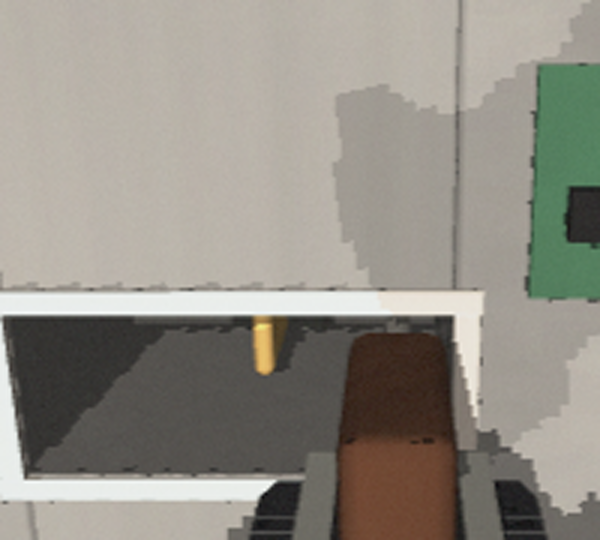

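Emit:
servo_tool:
  rows:
    - {"dx":0.0005,"dy":0,"dz":-0.008,"wx":0,"wy":0,"wz":0,"fingers":1}
    - {"dx":0,"dy":0,"dz":-0.008,"wx":0,"wy":0,"wz":0,"fingers":1}
    - {"dx":0,"dy":0,"dz":-0.008,"wx":0,"wy":0,"wz":0,"fingers":1}
    - {"dx":0,"dy":0,"dz":-0.007,"wx":0,"wy":0,"wz":0,"fingers":1}
    - {"dx":0,"dy":0,"dz":0,"wx":0,"wy":0,"wz":0,"fingers":1}

```text
clock: 12.88
eef_pos: [565.0, -186.9, 142.6]
tool_rot: [-0.863, 1.57, -1.087]
force: [-0.1, -0.5, -1.3]
width: 15.1
```

Emit:
servo_tool:
  rows:
    - {"dx":0,"dy":0,"dz":0,"wx":0,"wy":0,"wz":0,"fingers":1}
    - {"dx":0,"dy":0,"dz":0,"wx":0,"wy":0,"wz":0,"fingers":1}

```text
clock: 13.12
eef_pos: [565.7, -187.1, 142.5]
tool_rot: [-0.607, 1.57, -0.831]
force: [-0.1, -0.5, -0.8]
width: 15.1
```

Run:
```python
from h import *
ex=np.array([np.cos(np.radians(-12.9)),np.sin(np.radians(-12.9)),0])
p=np.array([555,-186,0])+11*ex+1*np.array([-ex[1],ex[0],0]);p[2]=142.8
im=save('wrist','w12.png');print(TR()[0],ctrl.read_state()['force']);plan(p,Rdown(np.radians(-12.9)))
cv2.imwrite('pics/w12c.png',cv2.resize(im[110:290,150:350,::-1],None,fx=3,fy=3,interpolation=cv2.INTER_CUBIC))
```

```text
[ 565.60513866 -187.10689455  142.46543142] [ 1.03794106 -0.28961633 -1.56118142]
tool shift mm [-0.33 -0.29  0.42] units/tot [-0.0004 -0.0004  0.0006] turn units [0.013 0.007 0.005]
```

View pics/w12c.png

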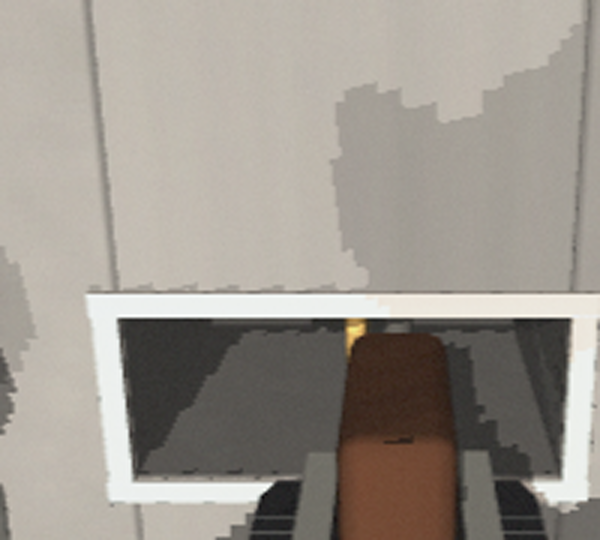

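Emit:
servo_tool:
  rows:
    - {"dx":-0.004,"dy":0,"dz":0,"wx":0,"wy":0,"wz":0,"fingers":1}
    - {"dx":-0.004,"dy":0,"dz":0,"wx":0,"wy":0,"wz":0,"fingers":1}
    - {"dx":-0.004,"dy":0,"dz":0,"wx":0,"wy":0,"wz":0,"fingers":1}
    - {"dx":-0.004,"dy":0,"dz":0,"wx":0,"wy":0,"wz":0,"fingers":1}

```text
clock: 13.68
eef_pos: [565.5, -187.1, 154.8]
tool_rot: [-0.593, 1.57, -0.817]
force: [0.2, 0.2, -1.2]
width: 15.3
```

Emit:
servo_tool:
  rows:
    - {"dx":-0.002,"dy":0,"dz":0,"wx":0,"wy":0,"wz":0,"fingers":1}
    - {"dx":-0.002,"dy":0,"dz":0,"wx":0,"wy":0,"wz":0,"fingers":1}
    - {"dx":0,"dy":0,"dz":0,"wx":0,"wy":0,"wz":0,"fingers":1}

```text
clock: 14.05
eef_pos: [565.4, -187.0, 157.6]
tool_rot: [-0.678, 1.57, -0.902]
force: [0.3, -0.6, -2.0]
width: 15.3
```

Emit:
servo_tool:
  rows:
    - {"dx":-0.003,"dy":0,"dz":0,"wx":0,"wy":0,"wz":0,"fingers":1}
    - {"dx":-0.003,"dy":0,"dz":0,"wx":0,"wy":0,"wz":0,"fingers":1}
    - {"dx":0,"dy":0,"dz":0,"wx":0,"wy":0,"wz":0,"fingers":1}

```text
clock: 14.42
eef_pos: [565.1, -186.9, 161.8]
tool_rot: [-2.003, 1.57, -2.227]
force: [-0.3, 0.1, -4.7]
width: 15.0
```

The bail is caught: Fz has gone from −1.3 to −4.7. I'll keep drawing in small steps.

Emit:
servo_tool:
  rows:
    - {"dx":-0.003,"dy":0,"dz":0,"wx":0,"wy":0,"wz":0,"fingers":1}
    - {"dx":-0.003,"dy":0,"dz":0,"wx":0,"wy":0,"wz":0,"fingers":1}
    - {"dx":0,"dy":0,"dz":0,"wx":0,"wy":0,"wz":0,"fingers":1}

```text
clock: 14.8
eef_pos: [565.2, -186.9, 166.7]
tool_rot: [-1.184, 1.57, -1.407]
force: [0.4, 0.8, -3.9]
width: 15.4
```

Run:
```python
from h import *
im=save('wrist','w13.png');print(TR()[0],ctrl.read_state()['force'])
print(TR()[0],ctrl.read_state()['force'])
cv2.imwrite('pics/w13c.png',cv2.resize(im[110:290,150:350,::-1],None,fx=3,fy=3,interpolation=cv2.INTER_CUBIC))
```

```text
[ 565.23673139 -186.94664777  166.61133617] [-1.03207713  0.04524684 -4.14910443]
[ 565.23673139 -186.94664777  166.61133617] [-1.03207713  0.04524684 -4.14910443]
```

View pics/w13c.png

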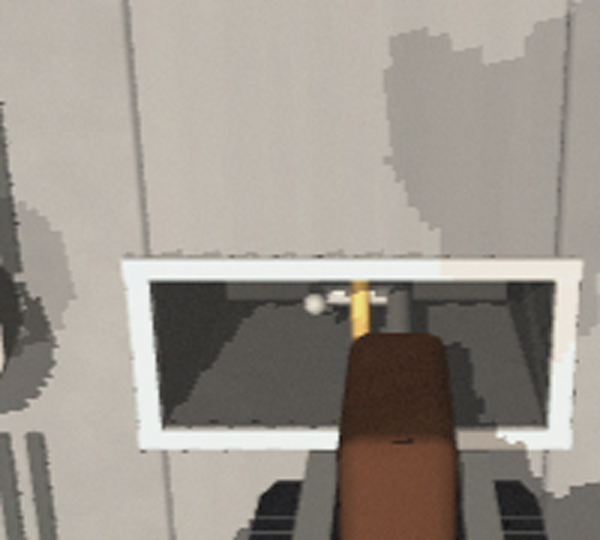

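Emit:
servo_tool:
  rows:
    - {"dx":-0.003,"dy":0,"dz":0,"wx":0,"wy":0,"wz":0,"fingers":1}
    - {"dx":-0.003,"dy":0,"dz":0,"wx":0,"wy":0,"wz":0,"fingers":1}
    - {"dx":-0.003,"dy":0,"dz":0,"wx":0,"wy":0,"wz":0,"fingers":1}
    - {"dx":-0.002,"dy":0,"dz":0,"wx":0,"wy":0,"wz":0,"fingers":1}
    - {"dx":0,"dy":0,"dz":0,"wx":0,"wy":0,"wz":0,"fingers":1}

```text
clock: 15.48
eef_pos: [565.3, -187.0, 174.9]
tool_rot: [-0.703, 1.57, -0.927]
force: [-1.3, 0.4, -4.4]
width: 15.3
```

Emit:
servo_tool:
  rows:
    - {"dx":-0.001,"dy":0,"dz":0,"wx":0,"wy":0,"wz":0,"fingers":1}
    - {"dx":-0.001,"dy":0,"dz":0,"wx":0,"wy":0,"wz":0,"fingers":1}
    - {"dx":0,"dy":0,"dz":0,"wx":0,"wy":0,"wz":0,"fingers":1}

```text
clock: 15.85
eef_pos: [565.3, -186.9, 176.2]
tool_rot: [-0.914, 1.57, -1.137]
force: [-1.1, 0.1, -4.9]
width: 15.0
```

Emit:
servo_tool:
  rows:
    - {"dx":-0.001,"dy":0,"dz":0,"wx":0,"wy":0,"wz":0,"fingers":1}
    - {"dx":-0.001,"dy":0,"dz":0,"wx":0,"wy":0,"wz":0,"fingers":1}
    - {"dx":-0.001,"dy":0,"dz":0,"wx":0,"wy":0,"wz":0,"fingers":1}
    - {"dx":0,"dy":0,"dz":0,"wx":0,"wy":0,"wz":0,"fingers":1}

```text
clock: 16.35
eef_pos: [565.4, -187.0, 178.6]
tool_rot: [-0.727, 1.57, -0.951]
force: [-0.8, -0.1, -5.0]
width: 15.0
```

Emit:
servo_tool:
  rows:
    - {"dx":-0.001,"dy":0,"dz":0,"wx":0,"wy":0,"wz":0,"fingers":1}
    - {"dx":-0.001,"dy":0,"dz":0,"wx":0,"wy":0,"wz":0,"fingers":1}
    - {"dx":0,"dy":0,"dz":0,"wx":0,"wy":0,"wz":0,"fingers":1}

```text
clock: 16.73
eef_pos: [565.4, -187.0, 180.1]
tool_rot: [-0.701, 1.57, -0.925]
force: [-1.1, 0.4, -5.6]
width: 15.2
```

Emit:
servo_tool:
  rows:
    - {"dx":-0.001,"dy":0,"dz":0,"wx":0,"wy":0,"wz":0,"fingers":1}
    - {"dx":0,"dy":0,"dz":0,"wx":0,"wy":0,"wz":0,"fingers":1}

```text
clock: 16.98
eef_pos: [565.4, -187.0, 180.8]
tool_rot: [-0.719, 1.57, -0.943]
force: [-1.4, 1.1, -5.4]
width: 15.2
```

Emit:
servo_tool:
  rows:
    - {"dx":-0.001,"dy":0,"dz":0,"wx":0,"wy":0,"wz":0,"fingers":1}
    - {"dx":0,"dy":0,"dz":0,"wx":0,"wy":0,"wz":0,"fingers":1}

```text
clock: 17.23
eef_pos: [565.4, -187.0, 181.5]
tool_rot: [-0.731, 1.57, -0.955]
force: [-1.2, 0.2, -5.4]
width: 15.4
```

Emit:
servo_tool:
  rows:
    - {"dx":-0.001,"dy":0,"dz":0,"wx":0,"wy":0,"wz":0,"fingers":1}
    - {"dx":0,"dy":0,"dz":0,"wx":0,"wy":0,"wz":0,"fingers":1}

```text
clock: 17.48
eef_pos: [565.4, -187.0, 182.3]
tool_rot: [-0.667, 1.57, -0.891]
force: [-1.6, 1.4, -5.6]
width: 15.1
```

Emit:
servo_tool:
  rows:
    - {"dx":-0.001,"dy":0,"dz":0,"wx":0,"wy":0,"wz":0,"fingers":1}
    - {"dx":0,"dy":0,"dz":0,"wx":0,"wy":0,"wz":0,"fingers":1}

```text
clock: 17.73
eef_pos: [565.3, -187.0, 182.7]
tool_rot: [-1.413, 1.57, -1.637]
force: [-0.1, 0.3, -9.5]
width: 15.6
```

The stop is felt. I'll add a little.

Emit:
servo_tool:
  rows:
    - {"dx":-0.0004,"dy":0,"dz":0,"wx":0,"wy":0,"wz":0,"fingers":1}
    - {"dx":0,"dy":0,"dz":0,"wx":0,"wy":0,"wz":0,"fingers":1}

```text
clock: 17.98
eef_pos: [565.2, -186.9, 182.8]
tool_rot: [-1.945, 1.57, -2.168]
force: [-1.1, -0.5, -12.1]
width: 15.2
```

Emit:
servo_tool:
  rows:
    - {"dx":-0.0002,"dy":0,"dz":0,"wx":0,"wy":0,"wz":0,"fingers":1}
    - {"dx":0,"dy":0,"dz":0,"wx":0,"wy":0,"wz":0,"fingers":1}
    - {"dx":0,"dy":0,"dz":0,"wx":0,"wy":0,"wz":0,"fingers":1}

```text
clock: 18.35
eef_pos: [565.1, -186.9, 183.0]
tool_rot: [-2.158, 1.57, -2.382]
force: [-0.2, 0.3, -15.2]
width: 15.6
```

Emit:
servo_tool:
  rows:
    - {"dx":0,"dy":0,"dz":0,"wx":0,"wy":0,"wz":0,"fingers":1}
    - {"dx":0,"dy":0,"dz":0,"wx":0,"wy":0,"wz":0,"fingers":1}
    - {"dx":0,"dy":0,"dz":0,"wx":0,"wy":0,"wz":0,"fingers":1}

```text
clock: 18.73
eef_pos: [565.1, -186.9, 183.1]
tool_rot: [-2.161, 1.57, -2.384]
force: [-0.1, -0.6, -17.5]
width: 15.3
```

Emit:
servo_tool:
  rows:
    - {"dx":0,"dy":0,"dz":0,"wx":0,"wy":0,"wz":0,"fingers":1}
    - {"dx":0,"dy":0,"dz":0,"wx":0,"wy":0,"wz":0,"fingers":1}
    - {"dx":0,"dy":0,"dz":0,"wx":0,"wy":0,"wz":0,"fingers":1}
    - {"dx":0,"dy":0,"dz":0,"wx":0,"wy":0,"wz":0,"fingers":1}

```text
clock: 19.23
eef_pos: [565.1, -186.9, 183.2]
tool_rot: [-1.942, 1.57, -2.166]
force: [-0.8, 0.3, -19.5]
width: 15.2
```

The force is creeping up under the held target, so I'll back off now.

Emit:
servo_tool:
  rows:
    - {"dx":0.002,"dy":0,"dz":0,"wx":0,"wy":0,"wz":0,"fingers":1}
    - {"dx":0.001,"dy":0,"dz":0,"wx":0,"wy":0,"wz":0,"fingers":1}

```text
clock: 19.48
eef_pos: [565.8, -187.2, 182.5]
tool_rot: [-0.076, 1.569, -0.3]
force: [-2.1, 0.9, -4.3]
width: 15.2
```

Emit:
servo_tool:
  rows:
    - {"dx":0.003,"dy":0,"dz":0,"wx":0,"wy":0,"wz":0,"fingers":1}
    - {"dx":0.004,"dy":0,"dz":0,"wx":0,"wy":0,"wz":0,"fingers":1}
    - {"dx":0.004,"dy":0,"dz":0,"wx":0,"wy":0,"wz":0,"fingers":1}
    - {"dx":0,"dy":0,"dz":0,"wx":0,"wy":0,"wz":0,"fingers":1}

```text
clock: 19.98
eef_pos: [565.6, -187.1, 173.0]
tool_rot: [-0.539, 1.57, -0.763]
force: [0.0, -0.1, -0.2]
width: 15.3
```

Run:
```python
from h import *
im=save('wrist','w14.png');print(TR()[0],ctrl.read_state()['force'])
cv2.imwrite('pics/w14c.png',cv2.resize(im[110:290,150:350,::-1],None,fx=3,fy=3,interpolation=cv2.INTER_CUBIC))
ex=np.array([np.cos(np.radians(-12.9)),np.sin(np.radians(-12.9)),0])
p=np.array([555,-186,0])+11*ex+1*np.array([-ex[1],ex[0],0]);p[2]=168
plan(p,Rdown(np.radians(-12.9)))
```

```text
[ 565.5843378  -187.121537    172.97399452] [ 0.71551197 -0.61225465 -1.60159642]
tool shift mm [ 4.97 -0.27  0.43] units/tot [ 0.0066 -0.0004  0.0006] turn units [0.012 0.009 0.005]
```

View pics/w14c.png

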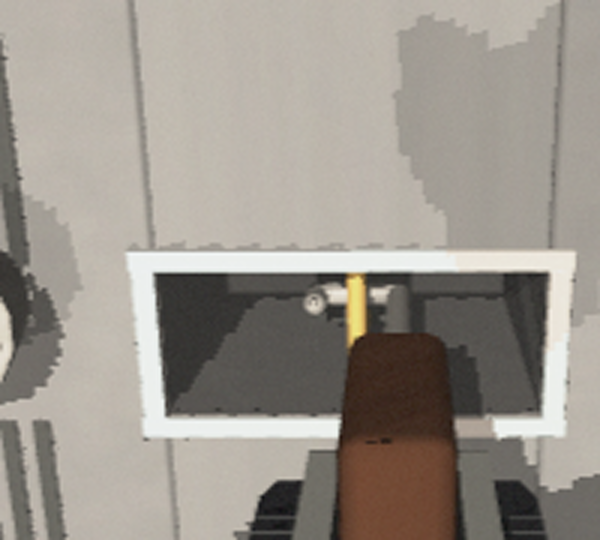

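Emit:
servo_tool:
  rows:
    - {"dx":0.004,"dy":0,"dz":0,"wx":0,"wy":0,"wz":0,"fingers":1}
    - {"dx":0.0027,"dy":0,"dz":0.0005,"wx":0,"wy":0,"wz":0,"fingers":1}
    - {"dx":0,"dy":0,"dz":0,"wx":0,"wy":0,"wz":0,"fingers":1}

```text
clock: 20.4
eef_pos: [565.7, -187.1, 167.6]
tool_rot: [-1.358, 1.57, -1.582]
force: [-0.7, 0.1, -1.1]
width: 15.2
```

Emit:
servo_tool:
  rows:
    - {"dx":0,"dy":0,"dz":0.007,"wx":0,"wy":0,"wz":0,"fingers":1}
    - {"dx":0,"dy":0,"dz":0.008,"wx":0,"wy":0,"wz":0,"fingers":1}
    - {"dx":0,"dy":0,"dz":0.008,"wx":0,"wy":0,"wz":0,"fingers":1}
    - {"dx":0,"dy":0,"dz":0.0075,"wx":0,"wy":0,"wz":0,"fingers":1}
    - {"dx":0,"dy":0,"dz":0,"wx":0,"wy":0,"wz":0,"fingers":1}

```text
clock: 21.02
eef_pos: [588.6, -192.3, 167.8]
tool_rot: [-0.62, 1.57, -0.844]
force: [-0.2, 0.1, -1.0]
width: 14.8
```

Emit:
servo_tool:
  rows:
    - {"dx":0,"dy":0,"dz":0,"wx":0,"wy":0,"wz":0,"fingers":1}

```text
clock: 21.15
eef_pos: [587.8, -192.2, 167.8]
tool_rot: [-1.458, 1.57, -1.682]
force: [-0.5, -0.2, -0.8]
width: 15.1
```

Run:
```python
from h import *
im=save('wrist','w15.png');print(TR()[0],ctrl.read_state()['force'])
cv2.imwrite('pics/w15c.png',cv2.resize(im[110:290,150:350,::-1],None,fx=3,fy=3,interpolation=cv2.INTER_CUBIC))
plan([588.4,-192.5,250],Rdown(np.radians(-12.9)))
```

```text
[ 587.78753861 -192.15960921  167.8660629 ] [-0.16592937 -0.62396424 -1.40541642]
tool shift mm [-82.13  -0.23   0.68] units/tot [-0.1095 -0.0003  0.0009] turn units [0.011 0.001 0.004]
```

View pics/w15c.png

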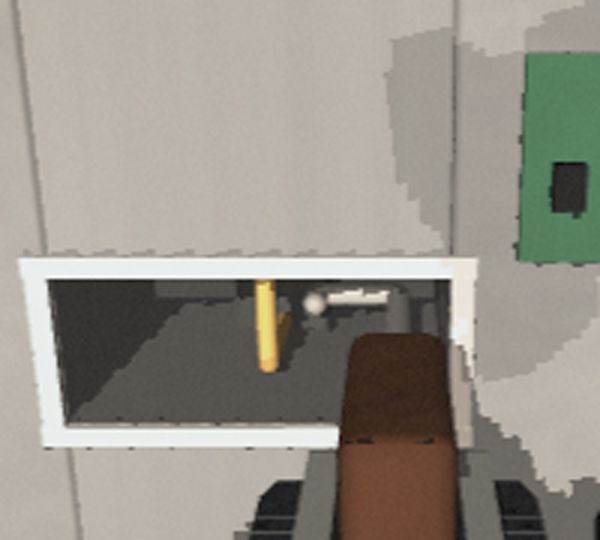

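The hook is unhooked and clear: tip at column 314, bar at column 268. I'll raise it straight out.

Emit:
servo_tool:
  rows:
    - {"dx":-0.01,"dy":0,"dz":0.0009,"wx":0,"wy":0,"wz":0,"fingers":1}
    - {"dx":-0.025,"dy":0,"dz":0,"wx":0,"wy":0,"wz":0,"fingers":1}
    - {"dx":-0.03,"dy":0,"dz":0,"wx":0,"wy":0,"wz":0,"fingers":1}
    - {"dx":-0.04,"dy":0,"dz":0,"wx":0,"wy":0,"wz":0,"fingers":1}
    - {"dx":-0.04,"dy":0,"dz":0,"wx":0,"wy":0,"wz":0,"fingers":1}

```text
clock: 21.82
eef_pos: [588.6, -192.3, 278.2]
tool_rot: [-0.511, 1.57, -0.735]
force: [-0.8, 0.6, -1.6]
width: 15.1
```

Emit:
servo_tool:
  rows:
    - {"dx":-0.015,"dy":0,"dz":0,"wx":0,"wy":0,"wz":0,"fingers":1}
    - {"dx":0,"dy":0,"dz":0,"wx":0,"wy":0,"wz":0,"fingers":1}
    - {"dx":0,"dy":0,"dz":0,"wx":0,"wy":0,"wz":0,"fingers":1}

```text
clock: 22.2
eef_pos: [588.0, -191.8, 286.7]
tool_rot: [-3.09, 1.569, 2.969]
force: [-0.3, 0.3, -0.9]
width: 15.4
```

Run:
```python
from h import *
import pickle
pickle.dump(ctrl.camera_info('wrist'),open('w16.pkl','wb'))
im=save('wrist','w16.png');print(TR()[0],ctrl.read_state()['force'])
plan([547,216.5,288],Rdown(np.radians(-2)))
```

```text
[ 587.96558996 -191.8417275   286.53716228] [-0.75457043  0.38197239 -0.66859815]
tool shift mm [  -1.3   389.06 -130.58] units/tot [-0.0017  0.5188 -0.1741] turn units [-1.804e+00 -2.000e-02  1.000e-03]
```

View pics/w16.png

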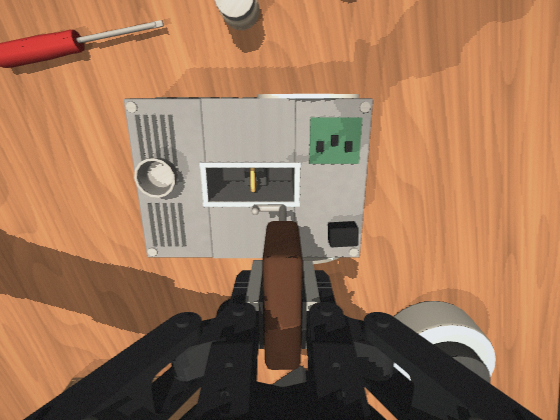

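Emit:
servo_tool:
  rows:
    - {"dx":0,"dy":0,"dz":0,"wx":-0.9,"wy":0,"wz":0,"fingers":1}
    - {"dx":0,"dy":0,"dz":0,"wx":-0.9,"wy":0,"wz":0,"fingers":1}
    - {"dx":0,"dy":0.042,"dz":-0.0072,"wx":0,"wy":0,"wz":0,"fingers":1}
    - {"dx":0,"dy":0.06,"dz":-0.0083,"wx":0,"wy":0,"wz":0,"fingers":1}
    - {"dx":0,"dy":0.06,"dz":-0.0083,"wx":0,"wy":0,"wz":0,"fingers":1}

```text
clock: 22.88
eef_pos: [574.4, -69.0, 286.7]
tool_rot: [-2.847, 1.569, -2.883]
force: [-0.1, 0.2, -1.4]
width: 15.3
```

Emit:
servo_tool:
  rows:
    - {"dx":0,"dy":0.06,"dz":-0.0083,"wx":0,"wy":0,"wz":0,"fingers":1}
    - {"dx":0,"dy":0.06,"dz":-0.0083,"wx":0,"wy":0,"wz":0,"fingers":1}
    - {"dx":0,"dy":0.06,"dz":-0.0083,"wx":0,"wy":0,"wz":0,"fingers":1}
    - {"dx":0,"dy":0.06,"dz":-0.0083,"wx":0,"wy":0,"wz":0,"fingers":1}
    - {"dx":0,"dy":0.06,"dz":-0.0083,"wx":0,"wy":0,"wz":0,"fingers":1}

```text
clock: 23.5
eef_pos: [551.2, 157.1, 286.7]
tool_rot: [-2.275, 1.569, -2.31]
force: [1.2, 0.8, -0.8]
width: 15.2
```

Emit:
servo_tool:
  rows:
    - {"dx":0,"dy":0.05,"dz":-0.0083,"wx":0,"wy":0,"wz":0,"fingers":1}
    - {"dx":0,"dy":0.03,"dz":0,"wx":0,"wy":0,"wz":0,"fingers":1}
    - {"dx":0,"dy":0,"dz":0,"wx":0,"wy":0,"wz":0,"fingers":1}
    - {"dx":0,"dy":0,"dz":0,"wx":0,"wy":0,"wz":0,"fingers":1}
    - {"dx":0,"dy":0,"dz":0,"wx":0,"wy":0,"wz":0,"fingers":1}

```text
clock: 24.12
eef_pos: [548.4, 213.6, 287.8]
tool_rot: [-1.09, 1.569, -1.129]
force: [-0.4, -0.4, -1.5]
width: 15.5
```

Run:
```python
from h import *
import pickle
save('wrist','x.png')
pickle.dump(ctrl.camera_info('wrist'),open('w17.pkl','wb'))
im=save('wrist','w17.png');print(TR()[0],ctrl.read_state()['force'])
plan([547,216.5,288],Rdown(np.radians(-2)))
cv2.imwrite('pics/w17c.png',cv2.resize(im[100:280,200:360,::-1],None,fx=4,fy=3.3,interpolation=cv2.INTER_CUBIC))
```

```text
[548.23504386 214.45268652 287.85499979] [ 0.16874935  0.3587159  -1.38911788]
tool shift mm [-0.15  2.   -1.31] units/tot [-0.0002  0.0027 -0.0017] turn units [-0.026  0.007  0.008]
```

View pics/w17.png

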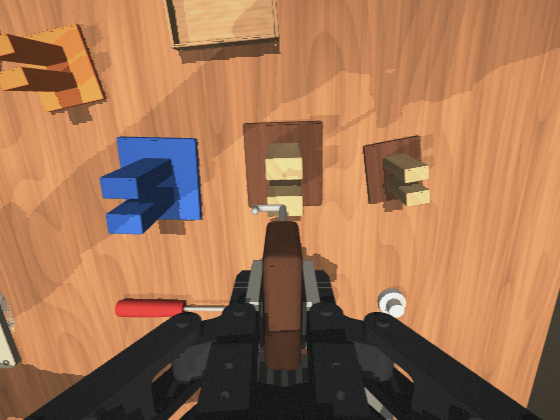

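Emit:
servo_tool:
  rows:
    - {"dx":0.02,"dy":0.0023,"dz":-0.001,"wx":0,"wy":0,"wz":0,"fingers":1}
    - {"dx":0.03,"dy":0,"dz":0,"wx":0,"wy":0,"wz":0,"fingers":1}
    - {"dx":0.014,"dy":0,"dz":0,"wx":0,"wy":0,"wz":0,"fingers":1}
    - {"dx":0,"dy":0,"dz":0,"wx":0,"wy":0,"wz":0,"fingers":1}
    - {"dx":0,"dy":0,"dz":0,"wx":0,"wy":0,"wz":0,"fingers":1}

```text
clock: 24.85
eef_pos: [547.7, 217.7, 240.2]
tool_rot: [-0.179, 1.569, -0.214]
force: [-0.2, 0.5, -1.2]
width: 15.2
```

Run:
```python
from h import *
import pickle
save('wrist','x.png')
pickle.dump(ctrl.camera_info('wrist'),open('w18.pkl','wb'))
im=save('wrist','w18.png');print(TR()[0],ctrl.read_state()['force'])
plan([547.5,216.2,131.5],Rdown(np.radians(-2)))
cv2.imwrite('pics/w18c.png',cv2.resize(im[130:260,220:350,::-1],None,fx=4.5,fy=4.5,interpolation=cv2.INTER_CUBIC))
```

```text
[547.73676721 217.73366251 240.41631551] [-0.84082664 -0.03155329 -0.76651826]
tool shift mm [108.92  -1.54  -0.38] units/tot [ 0.1452 -0.0021 -0.0005] turn units [-0.005  0.017 -0.   ]
```

View pics/w18c.png

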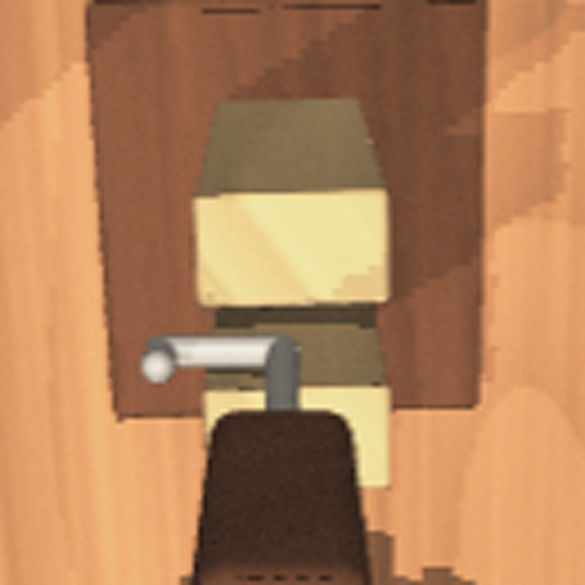

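The foot is over the gap, about 2 mm towards +y. I'll correct that and lower.

Emit:
servo_tool:
  rows:
    - {"dx":0.01,"dy":-0.0025,"dz":-0.0005,"wx":0,"wy":0,"wz":0,"fingers":1}
    - {"dx":0.025,"dy":0,"dz":0,"wx":0,"wy":0,"wz":0,"fingers":1}
    - {"dx":0.03,"dy":0,"dz":0,"wx":0,"wy":0,"wz":0,"fingers":1}
    - {"dx":0.02,"dy":0,"dz":0,"wx":0,"wy":0,"wz":0,"fingers":1}
    - {"dx":0,"dy":0,"dz":0,"wx":0,"wy":0,"wz":0,"fingers":1}

```text
clock: 25.58
eef_pos: [546.0, 215.4, 174.8]
tool_rot: [-2.375, 1.568, -2.41]
force: [-0.3, -0.2, -0.8]
width: 15.1
```

Emit:
servo_tool:
  rows:
    - {"dx":0.02,"dy":0,"dz":0,"wx":0,"wy":0,"wz":0,"fingers":1}
    - {"dx":0.018,"dy":0,"dz":0,"wx":0,"wy":0,"wz":0,"fingers":1}
    - {"dx":0.006,"dy":0,"dz":0,"wx":0,"wy":0,"wz":0,"fingers":1}
    - {"dx":0,"dy":0,"dz":0,"wx":0,"wy":0,"wz":0,"fingers":1}

```text
clock: 26.08
eef_pos: [546.6, 215.6, 142.5]
tool_rot: [-1.784, 1.57, -1.819]
force: [-0.0, 0.4, -1.6]
width: 15.0
```

Run:
```python
from h import *
im=save('wrist','w19.png');print(TR()[0],ctrl.read_state()['force'])
plan([547.5,215.8,131],Rdown(np.radians(-2)))
```

```text
[546.96790292 215.72158311 142.95399357] [-0.55521127 -0.49332202 -1.39374587]
tool shift mm [11.95  0.1   0.52] units/tot [0.0159 0.0001 0.0007] turn units [-0.005  0.006  0.006]
```

View pics/w19.png

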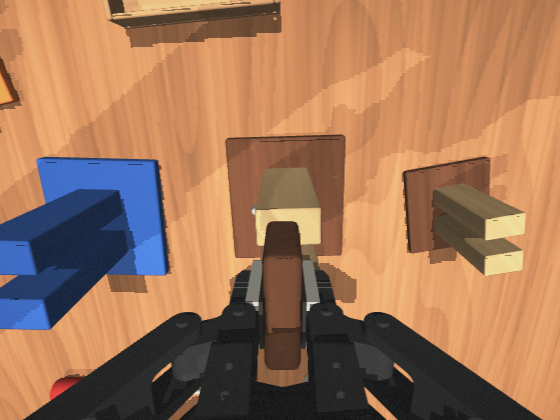

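Emit:
servo_tool:
  rows:
    - {"dx":0.004,"dy":0,"dz":0,"wx":0,"wy":0,"wz":0,"fingers":1}
    - {"dx":0.004,"dy":0,"dz":0,"wx":0,"wy":0,"wz":0,"fingers":1}
    - {"dx":0.003,"dy":0,"dz":0,"wx":0,"wy":0,"wz":0,"fingers":1}
    - {"dx":0.002,"dy":0,"dz":0,"wx":0,"wy":0,"wz":0,"fingers":1}
    - {"dx":0,"dy":0,"dz":0,"wx":0,"wy":0,"wz":0,"fingers":1}

```text
clock: 26.75
eef_pos: [546.8, 215.7, 133.0]
tool_rot: [-1.257, 1.57, -1.293]
force: [-0.8, 0.2, -1.0]
width: 15.3
```

Emit:
servo_tool:
  rows:
    - {"dx":0.001,"dy":0,"dz":0,"wx":0,"wy":0,"wz":0,"fingers":1}
    - {"dx":0.001,"dy":0,"dz":0,"wx":0,"wy":0,"wz":0,"fingers":1}
    - {"dx":0,"dy":0,"dz":0,"wx":0,"wy":0,"wz":0,"fingers":1}

```text
clock: 27.12
eef_pos: [546.8, 215.7, 131.6]
tool_rot: [-1.055, 1.57, -1.09]
force: [-0.9, 0.3, -1.3]
width: 15.1
```

Emit:
servo_tool:
  rows:
    - {"dx":0.001,"dy":0,"dz":0,"wx":0,"wy":0,"wz":0,"fingers":1}
    - {"dx":0.0005,"dy":0,"dz":0,"wx":0,"wy":0,"wz":0,"fingers":1}
    - {"dx":0,"dy":0,"dz":0,"wx":0,"wy":0,"wz":0,"fingers":1}

```text
clock: 27.5
eef_pos: [546.9, 215.7, 130.8]
tool_rot: [-0.61, 1.57, -0.645]
force: [-0.7, -0.6, 1.5]
width: 15.1
```

It is seated with light contact at the original height, so I'll open gently.

Emit:
servo_tool:
  rows:
    - {"dx":0,"dy":0,"dz":0,"wx":0,"wy":0,"wz":0,"fingers":0.7}
    - {"dx":0,"dy":0,"dz":0,"wx":0,"wy":0,"wz":0,"fingers":0.6}
    - {"dx":0,"dy":0,"dz":0,"wx":0,"wy":0,"wz":0,"fingers":0.4}
    - {"dx":0,"dy":0,"dz":0,"wx":0,"wy":0,"wz":0,"fingers":0.2}
    - {"dx":0,"dy":0,"dz":0,"wx":0,"wy":0,"wz":0,"fingers":0}

```text
clock: 28.12
eef_pos: [546.8, 215.7, 130.5]
tool_rot: [-0.892, 1.57, -0.927]
force: [-0.4, -0.1, -0.3]
width: 83.4
```

Emit:
servo_tool:
  rows:
    - {"dx":0,"dy":0,"dz":0,"wx":0,"wy":0,"wz":0,"fingers":0}
    - {"dx":0,"dy":0,"dz":0,"wx":0,"wy":0,"wz":0,"fingers":0}
    - {"dx":0,"dy":0,"dz":0,"wx":0,"wy":0,"wz":0,"fingers":0}

```text
clock: 28.5
eef_pos: [546.8, 215.7, 130.6]
tool_rot: [-0.936, 1.57, -0.971]
force: [-0.4, 0.1, 1.0]
width: 85.5
```

Run:
```python
from h import *
im=save('wrist','w20.png');print(TR()[0],ctrl.read_state()['force'])
```

```text
[546.79422505 215.71207008 130.53708311] [0.44272415 0.20652086 0.65371166]
```

View pics/w20.png

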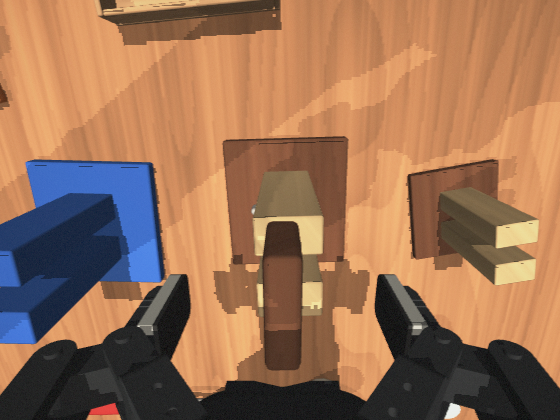

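The tool stands upright on both posts, released. I'll retreat straight up.

Emit:
servo_tool:
  rows:
    - {"dx":-0.015,"dy":0,"dz":0,"wx":0,"wy":0,"wz":0,"fingers":0}
    - {"dx":-0.03,"dy":0,"dz":0,"wx":0,"wy":0,"wz":0,"fingers":0}
    - {"dx":-0.05,"dy":0,"dz":0,"wx":0,"wy":0,"wz":0,"fingers":0}
    - {"dx":-0.05,"dy":0,"dz":0,"wx":0,"wy":0,"wz":0,"fingers":0}
    - {"dx":-0.04,"dy":0,"dz":0,"wx":0,"wy":0,"wz":0,"fingers":0}

```text
clock: 29.18
eef_pos: [547.2, 215.8, 271.9]
tool_rot: [0.132, 1.568, 0.096]
force: [0.9, -0.1, -0.9]
width: 85.7
```

Emit:
servo_tool:
  rows:
    - {"dx":0,"dy":0,"dz":0,"wx":0,"wy":0,"wz":0,"fingers":0}
    - {"dx":0,"dy":0,"dz":0,"wx":0,"wy":0,"wz":0,"fingers":0}
    - {"dx":0,"dy":0,"dz":0,"wx":0,"wy":0,"wz":0,"fingers":0}
    - {"dx":0,"dy":0,"dz":0,"wx":0,"wy":0,"wz":0,"fingers":0}

```text
clock: 29.68
eef_pos: [546.3, 215.6, 268.4]
tool_rot: [-2.198, 1.569, -2.233]
force: [1.0, -0.2, 0.5]
width: 85.4
```

Run:
```python
from h import *
import pickle
save('scene','s21.png'); save('top','t21.png')
pickle.dump(ctrl.camera_info('wrist'),open('w21.pkl','wb'))
im=save('wrist','w21.png');print(TR()[0],ctrl.read_state()['force'])
a=cv2.resize(im[80:240,200:360,::-1],None,fx=3.5,fy=3.5,interpolation=cv2.INTER_CUBIC)
cv2.imwrite('pics/w21c.png',a)
s=cv2.imread('pics/scene0.png')[220:380,160:330];s2=cv2.imread('pics/s21.png')[220:380,160:330]
cv2.imwrite('pics/cmp.png',cv2.resize(np.hstack([s,s2]),None,fx=2.3,fy=2.3,interpolation=cv2.INTER_CUBIC))
```

```text
[546.64592038 215.68891328 268.85945625] [-0.08255498  0.02528501 -0.06195613]
```

View pics/w21c.png

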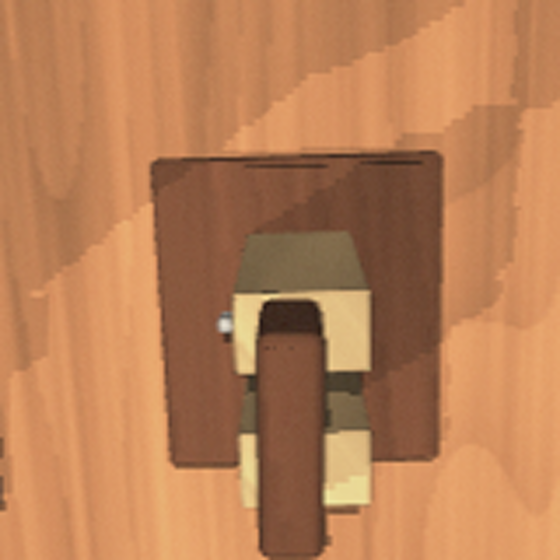

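View pics/cmp.png

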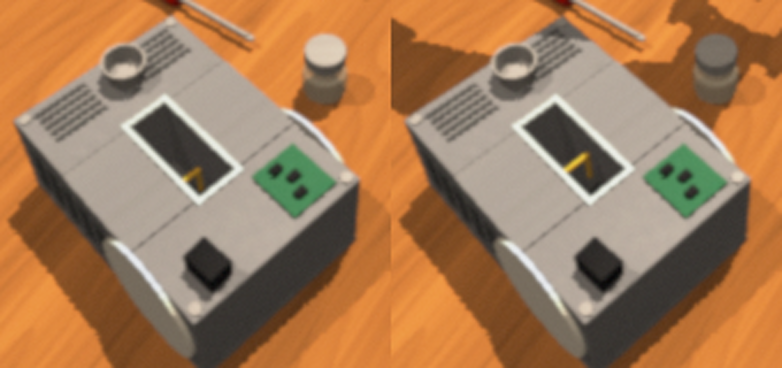

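View pics/t21.png

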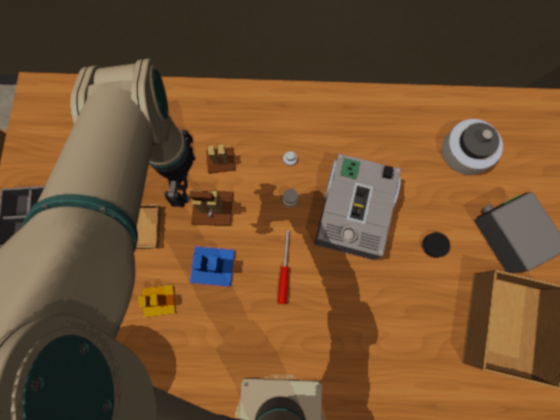

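Run:
```python
from h import *
import pickle
for z in (52,70,74,78): print(z,proj('scene',[555,-186,z]))
c=pickle.load(open('w21.pkl','rb'))
W=lambda L,z:np.array([atz('wrist',np.array(q)/3.5+[199.6,79.6],z,c)[:2] for q in L])
H=W([(260,335),(322,335),(323,555),(259,555)],162).mean(0);P=W([(233,290),(371,290),(371,505),(243,507)],120).mean(0)
print(H,P,H-P)
ctrl.finish_job()
```

```text
52 [241.07876383 297.53838284]
70 [240.17643448 292.53365378]
74 [239.97164659 291.39780701]
78 [239.76526665 290.25312999]
[547.00587723 215.20875943] [550.60506016 214.01785853] [-3.59918293  1.19090091]
the job is handed in; nothing more can be done
```

I drew the drop bolt up to its stop, unhooked without disturbing it, and hung the hook tool back upright on its rest. The job was handed in at about 30 s of the 72 s allowed, and no verdict is reported.

- **Pull:** I felt the stop with the bar at about 77.7 mm and held a pull of roughly 8 N rising to 18 N for about 1.5 s. I aimed for 12 N, but the force crept up while I held still. The last reading was 19.5 N, including about 1.3 N of tool weight. I then backed off, so the bail stayed just under the 20 N limit by that reading, though it was closer than intended and was not watched between readings.
- **Bolt afterwards:** the last scene picture matches a bar height of about 78 mm, above the required 73 mm. It shows the bail clearly higher than at the start.
- **Tool on the rest:** it stands upright, released, about 3.6 mm (x) and 1.2 mm (y) from the rest's centre. Its height at touchdown was the same as when I gripped it, and the contact was light (under 3 N).
- **Bystanders:** the ones visible in the last pictures look unmoved; the arm hid part of the tray from above.
- **Disagreement:** my first position for the rest was about 3 mm off because the arm was still moving when I took the picture. I redid it with the arm still before gripping.

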